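Build a set of glazed totem collars on the treadle stand

ROBOT

A 6-joint arm with a two-finger parallel gripper is mounted at the origin on the work surface. World frame = base frame: x ahead of the robot, y to its left, z up, the work surface at z = 0. Lengths are in m, angles in rad, forces in N, time in s.
With the tool pointing down it reaches from about 0.35 to 0.975 m from the base axis. Payload 4.9 kg.
Tool frame: the origin (TCP) lies between the finger pads; the fingertips stand 25 mm ahead of it and the grasp point (between the pads) lies 6 mm ahead of it (manip.tcp_to_tips is the z of the fingertips in the tool frame, in m); z points along the fingers, y is the line along which they close (so a half turn about z gives the same grasp; the last joint's range is limited). The gripper opens to 85 mm and grips with 20 to 120 N. Pads are 22 mm wide; open, the fingers measure 114 mm over their backs; the gripper's body (76 mm by 85 mm) begins 54 mm behind the grasp point. The pads swing forward as they close: fully open they stand 13 mm farther back than shut.
Start: joints at [-1.332, 0.053, 1.613, -0, 1.476, -0.119], TCP at [0.219, -0.585, 0.256] pointing down, gripper open.
Joint ranges: [-3.01, 3.01], [-1.01, 2.22], [0.06, 2.58], [-1.02, 4.17], [0.09, 2.62], [-3.14, 3.14]. Speed limits (rad/s): [2.57, 2.57, 3.14, 3.14, 3.14, 3.14].

INTERFACE

Orientations are given as a unit quaternion [w, x, y, z].
In Python, from plant import manip gives the robot as it stands. The module is installed in compiled form; this text tells all that it offers.
- The arm moves only by the tool arm_command, never from a script. Its argument "moves" is a list of rows, each a list of 3 entries, a list of its own where there are three numbers: the opening, from -1 (shut) to 1 (fully open), then the shift along the tool's x, y, z in units of 0.15 m (1.0 is 0.15 m), then the turn about the tool's z in units of 2 pi rad (1.0 is 2 pi rad). A call has 1 to 20 rows; each row is the pose to reach, as a shift and turn from the pose commanded when the call began, along the tool's axes at that moment, turning the shorter way round; what a row does not reach only later rows make up. A row lasts 1/12 s, in which the tool goes at most 41.7 mm and 7.16 degrees, less where a joint would pass 70% of its speed; a pose out of reach is approached as far as the arm can. A call with a number of a shift or a turn outside -1 to 1 is refused whole. A call with a gripper value outside its range is refused whole. The fingers move at their own pace and stop on an object; the grip force is fixed at half the most. Time passes only in rows, so rows that repeat a pose let the fingers close. It gives the time, the measured TCP pose, the force, the opening and the grip force at its end, in the units of the state.
- manip.state(): the state, without advancing time (a new reading comes with each control period).
- manip.grab_frame(name): name is "scene" or "top" or "wrist"; returns a dict with "frame" (400x640x3 uint8, red, green, blue), "fx", "fy", "cx", "cy" (pixels), "R" (3x3) and "t" (3): a world point X has camera coordinates R X + t. Camera axes: x right, y down, z forward; pixel columns grow to the right and rows downward; lengths in m; the calibration is good to about 2 mm. A picture is of the moment at which its call begins. There is no depth.
- manip.job_done(): hands the job in; it is judged then, once.
Trained networks look in a picture, given as the dict that the camera call returned (one of the last four; its "shot" number tells which), for a name from the list of things; names that differ only in an ending like _2 or _b are one class to them, and where a whole thing is asked for, a point or a joint stands for the part that bears it (a point fixed in the world has none). Each returns a list of dicts, best first, with "confidence" (0 to 1); they miss things now and then, are a little off and sometimes report something else, mostly with a low value. They report only what shows in the picture. A call takes as long as a camera call. They do not tell look-alikes from the thing itself.
- manip.search_frame(picture, target): "extent" ([left, top, right, bottom] in pixels, round what is visible of it).
The state is a dict: "time": time; "joint_pos": joint angles; "joint_vel": joint speeds; "joint_efforts": joint torques, N m; "tool_pos": TCP position; "tool_rot": TCP orientation; "contact_force": force on the tool from outside, world axes, zero at the start; "ft_torque": the same for the moment, N m; "gripper_width": opening from 0.0 (shut) to 1.0 (fully open); "grasp_force": force on a finger pad.
Only numpy, scipy, OpenCV 4.12 (cv2) and the standard library are available. Lean on these libraries where they do the work, as an engineer would, in place of code of your own. Each camera call takes 0.05 s, during which the arm holds its last target. There are 200 camera calls.

TASK

Take the red transit sleeve off the post and leave it in the white tray. Then thread every glazed collar on the bench down the post, the same way up as it lies, the largest first and each next smaller on top of it; each time, once the collar is fully home and before you add the next, let go of it and press the treadle right down to its stop for a moment, then release it. Finish with all the collars stacked home on the post and the treadle up, and leave the pot, cup and jar where they stand.

Things in the scene. Friction and masses are not known exactly. Their poses are not given: they have to be found in the camera images.
- stand: Blue assembly stand, fixed to the bench: a 140 x 140 x 10 mm base plate. Origin at the centre of the underside, on the axis of the steel locating post (14 mm diameter, tapered tip, top 94 mm above the bench) that stands up from its middle.
- stand_seat (a point): Point on the post's axis at the seat, the top of the black round lifter plate (74 mm diameter) around the post's foot, 18 mm above the bench; the post rises 76 mm above it. The first collar is home when it lies on this plate. The plate lifts 4 mm while the treadle is pressed, jogging the collars, and sinks back when it is released.
- treadle (a joint): Angle of the treadle: 0 at rest (tread raised), 0.26 rad at its stop (tread level). A spring returns it to 0; it takes about 4 N at the pad to start it and 8 N to reach the stop.
- treadle_pad (a point): Middle of the pressing area on top of the red treadle (tread 140 x 85 mm, black ribbed pad); press straight down here with closed fingers. The tread rises towards its free end, near the robot; the hinge is 110 mm away at its far end, along this point's +x. The point is 71 mm above the bench at rest, 43 mm at the stop. Its z axis is normal to the tread, vertical at the stop.
- tray: White open tray, fixed, 130 x 130 mm outside, 30 mm high, walls and floor 5 mm. Origin at the centre of its underside.
- sleeve: Red plastic transit sleeve, a tube 34 mm outside diameter, 22 mm bore, 50 mm long, at the start standing upright around the post on the seat. Origin at the centre of its lower end, z along its axis. 40 g.
- collar66: Glazed ceramic collar, brown: flat ring 66 mm outside diameter, 22 mm bore, 14 mm high, lying flat on the bench at the start, or absent (None). Origin at the centre of its underside, z along its axis, pointing up: keep it this way up. 95 g, give or take a quarter.
- collar60: Glazed ceramic collar, ochre-yellow: flat ring 60 mm outside diameter, 22 mm bore, 14 mm high, lying flat on the bench at the start, or absent (None). Origin at the centre of its underside, z along its axis, pointing up: keep it this way up. 78 g, give or take a quarter.
- collar54: Glazed ceramic collar, dark blue: flat ring 54 mm outside diameter, 22 mm bore, 14 mm high, lying flat on the bench at the start, or absent (None). Origin at the centre of its underside, z along its axis, pointing up: keep it this way up. 62 g, give or take a quarter.
- collar48: Glazed ceramic collar, pink: flat ring 48 mm outside diameter, 22 mm bore, 14 mm high, lying flat on the bench at the start, or absent (None). Origin at the centre of its underside, z along its axis, pointing up: keep it this way up. 48 g, give or take a quarter.
- collar42: Glazed ceramic collar, green: flat ring 42 mm outside diameter, 22 mm bore, 14 mm high, lying flat on the bench at the start, or absent (None). Origin at the centre of its underside, z along its axis, pointing up: keep it this way up. 36 g, give or take a quarter.
- yellow_pot: Ochre-yellow open pot, 84 mm wide, 80 mm high, standing beyond the stand. Loose bystander, to be left alone. Origin at the centre of its underside.
- blue_cup: Dark blue open cup, 72 mm wide, 80 mm high, standing on the right. Loose bystander, to be left alone. Origin at the centre of its underside.
- pink_jar: Pink closed jar, 68 mm wide, 85 mm high, standing at the far left. Loose bystander, to be left alone. Origin at the centre of its underside.
There are look-alikes about, which are no part of the job. What is shaped like the part that bears treadle but yellow is not meant.

How it is judged:
On the way, in this order (a step that is already met when the one before it is completed fails the run):
1. the red sleeve is off the post and let go in the tray (x of sleeve in the frame of tray between -0.06 and 0.06 m and y of sleeve in the frame of tray between -0.06 and 0.06 m and z of sleeve in the frame of tray below 0.03 m and contact force between the fingers and sleeve below 0.2 N and linear speed of sleeve below 0.05 m/s), for 0.2 s.
2. the brown 66 mm collar is home on the post, above any larger one, and with it there the treadle is pressed down to its stop (tread level within about 2.5 degrees) (horizontal distance between collar66 and stand_seat below 0.007 m and z of collar66 in the frame of stand_seat below 0.009 m and angle between collar66's own z axis and vertical below 0.1 rad and angle between the z axis of treadle_pad and the z axis of collar66, either way round below 0.045 rad), for 0.2 s.
3. the ochre-yellow 60 mm collar is home on the post, above any larger one, and with it there the treadle is pressed down to its stop (tread level within about 2.5 degrees) (horizontal distance between collar60 and stand_seat below 0.007 m and z of collar60 in the frame of stand_seat below 0.023 m and angle between collar60's own z axis and vertical below 0.1 rad and z of collar60 in the frame of collar66 above 0.01 m and angle between the z axis of treadle_pad and the z axis of collar60, either way round below 0.045 rad), for 0.2 s.
4. the dark blue 54 mm collar is home on the post, above any larger one, and with it there the treadle is pressed down to its stop (tread level within about 2.5 degrees) (horizontal distance between collar54 and stand_seat below 0.007 m and z of collar54 in the frame of stand_seat below 0.037 m and angle between collar54's own z axis and vertical below 0.1 rad and z of collar54 in the frame of collar66 above 0.01 m and z of collar54 in the frame of collar60 above 0.01 m and angle between the z axis of treadle_pad and the z axis of collar54, either way round below 0.045 rad), for 0.2 s.
5. the pink 48 mm collar is home on the post, above any larger one, and with it there the treadle is pressed down to its stop (tread level within about 2.5 degrees) (horizontal distance between collar48 and stand_seat below 0.007 m and z of collar48 in the frame of stand_seat below 0.051 m and angle between collar48's own z axis and vertical below 0.1 rad and z of collar48 in the frame of collar66 above 0.01 m and z of collar48 in the frame of collar60 above 0.01 m and z of collar48 in the frame of collar54 above 0.01 m and angle between the z axis of treadle_pad and the z axis of collar48, either way round below 0.045 rad), for 0.2 s.
6. the green 42 mm collar is home on the post, above any larger one, and with it there the treadle is pressed down to its stop (tread level within about 2.5 degrees) (horizontal distance between collar42 and stand_seat below 0.007 m and z of collar42 in the frame of stand_seat below 0.065 m and angle between collar42's own z axis and vertical below 0.1 rad and z of collar42 in the frame of collar66 above 0.01 m and z of collar42 in the frame of collar60 above 0.01 m and z of collar42 in the frame of collar54 above 0.01 m and z of collar42 in the frame of collar48 above 0.01 m and angle between the z axis of treadle_pad and the z axis of collar42, either way round below 0.045 rad), for 0.2 s.
At the end, for the whole second after the job is handed in: The sleeve is in the tray; every collar present is on the post (centre within 7 mm of its axis, flat), largest at the bottom, each resting on the one below without a gap (within 4 mm), at rest; the treadle is back up (below 0.05 rad) (x of sleeve in the frame of tray between -0.06 and 0.06 m and y of sleeve in the frame of tray between -0.06 and 0.06 m and z of sleeve in the frame of tray below 0.03 m and horizontal distance between each of collar66, collar60, collar54, collar48, collar42 and stand_seat below 0.007 m and z of collar66 in the frame of stand_seat below 0.004 m and angle between each of collar66, collar60, collar54, collar48, collar42's own z axis and vertical below 0.1 rad and linear speed of each of collar66, collar60, collar54, collar48, collar42 below 0.02 m/s and z of collar60 in the frame of stand_seat below 0.018 m and z of collar60 in the frame of collar66 between 0.01 and 0.018 m and z of collar54 in the frame of stand_seat below 0.032 m and z of collar54 in the frame of collar66 between 0.01 and 0.032 m and z of collar54 in the frame of collar60 between 0.01 and 0.018 m and z of collar48 in the frame of stand_seat below 0.046 m and z of collar48 in the frame of collar66 between 0.01 and 0.046 m and z of collar48 in the frame of collar60 between 0.01 and 0.032 m and z of collar48 in the frame of collar54 between 0.01 and 0.018 m and z of collar42 in the frame of stand_seat below 0.06 m and z of collar42 in the frame of collar66 between 0.01 and 0.06 m and z of collar42 in the frame of collar60 between 0.01 and 0.046 m and z of collar42 in the frame of collar54 between 0.01 and 0.032 m and z of collar42 in the frame of collar48 between 0.01 and 0.018 m and value of joint treadle below 0.05 rad); the robot touches nothing.
It fails at once if the yellow pot is shifted by more than 3 cm (distance of yellow_pot from where it was at the start of the episode above 0.03 m).
It fails at once if the blue cup is shifted by more than 3 cm (distance of blue_cup from where it was at the start of the episode above 0.03 m).
It fails at once if the pink jar is shifted by more than 3 cm (distance of pink_jar from where it was at the start of the episode above 0.03 m).
Of collar66, collar60, collar54, collar48, collar42 only 3 to 5 are there at a start; the rules pass over those that are not, and their reading is None.
At some moment in a run one of collar66, collar60, collar54, collar48, collar42 may be knocked a few centimetres aside while the robot is not near it.
Once in a run the grip may slacken for a moment while it holds something.
It also fails if it takes over 210 s, if anything falls off the work surface, if the arm or the gripper's body presses on something with over 40 N, if the wrist force passes 120 N, or if a joint passes its speed limit or range.

## Working session

There is one attempt and no reset: what is moved stays moved. The work goes in short steps, Python scripts to look and compute and a tool call to move; the robot and the scene stay as the last step left them, time stands still between calls to the robot, and variables do not carry over. Pictures are saved under pics/ and viewed, at most 17 in all, crops included, and the job is handed in when it is done.

Besides the shell and the picture viewer there is one more tool, called after "Request:" as name([rows], argument=value, ...), one row to a line, values as JSON. arm_command: Moves the arm, as the interface text tells. Shifts and turns lie within -1 to 1; 1 stands for 0.15 m of shift or 2 pi rad of turn. Its arguments: {"type":"object","properties":{"moves":{"type":"array"}},"required":["moves"]}

```bash
mkdir -p pics; cat > h.py <<'E'
import numpy as np, cv2
from plant import manip
def snap(n,f=None):
    p=manip.grab_frame(n)
    if f: cv2.imwrite('pics/'+f,p['frame'][:,:,::-1])
    return p
def ray(p,u,v,z):
    R=np.array(p['R']);t=np.array(p['t'])
    c=-R.T@t; d=R.T@np.array([(u-p['cx'])/p['fx'],(v-p['cy'])/p['fy'],1])
    return c+d*(z-c[2])/d[2]
def proj(p,X):
    q=np.array(p['R'])@np.array(X)+np.array(p['t'])
    return q[0]/q[2]*p['fx']+p['cx'],q[1]/q[2]*p['fy']+p['cy']
E
python3 - <<'E'
from h import *
print(manip.state(), manip.tcp_to_tips)
ims=[]
for n in ['scene','top']:
    p=snap(n,n+'0.png'); print(n,p['fx'],p['cx'],p['cy'],(-np.array(p['R']).T@p['t']).round(3), p['shot'])
    for t in ['stand','treadle','tray','sleeve','collar66','collar60','collar54','collar48','collar42','yellow_pot','blue_cup','pink_jar']:
        for r in manip.search_frame(p,t)[:3]:
            e=r['extent']; print(t,round(r['confidence'],2),np.round(e).astype(int),ray(p,(e[0]+e[2])/2,(e[1]+e[3])/2,0.01).round(3)[:2])
E
```

```text
{'time': 0.0, 'joint_pos': array([-1.33200338e+00,  5.33494036e-02,  1.61429271e+00, -4.39299465e-06,
        1.47601331e+00, -1.18973881e-01]), 'joint_vel': array([-9.86547109e-06,  1.21023557e-03, -1.49128881e-03,  4.71314738e-05,
       -1.11916009e-03, -1.16018381e-03]), 'joint_efforts': array([-4.12561149e-04, -3.93679440e+01, -3.70180678e+01, -1.00009011e-04,
        6.90198125e-03,  1.03776367e-05]), 'tool_pos': array([ 0.21874223, -0.58485755,  0.25506836]), 'tool_rot': array([-1.02940319e-03,  9.84042421e-01,  1.77931028e-01, -6.39353049e-05]), 'contact_force': array([ 0.18238567, -0.43026208,  0.55048215]), 'ft_torque': array([ 0.0194122 ,  0.00499764, -0.01794115]), 'grasp_force': 0.0, 'gripper_width': 0.9965038088460201} 0.025
scene 385.48448214679513 320.3701108151057 202.12977141486977 [ 1.102 -0.587  0.726] 1
stand 0.89 [308 199 375 252] [ 0.533 -0.067]
treadle 0.89 [174 167 222 198] [ 0.096 -0.282]
treadle 0.87 [204 214 261 265] [ 0.392 -0.322]
treadle 0.59 [125 238 174 298] [ 0.347 -0.527]
tray 0.7 [280 256 362 326] [ 0.668 -0.247]
sleeve 0.56 [335 205 346 224] [ 0.4
[... 1327 characters left out ...]
0.666 0.149]
collar60 0.85 [179 174 200 192] [0.53  0.325]
collar60 0.75 [217 167 236 188] [0.545 0.208]
collar60 0.6 [240 135 253 147] [0.666 0.149]
collar54 0.85 [179 174 200 192] [0.53  0.325]
collar54 0.75 [217 167 236 188] [0.545 0.208]
collar54 0.6 [240 135 253 147] [0.666 0.149]
collar48 0.85 [179 174 200 192] [0.53  0.325]
collar48 0.75 [217 167 236 188] [0.545 0.208]
collar48 0.6 [240 135 253 147] [0.666 0.149]
collar42 0.85 [179 174 200 192] [0.53  0.325]
collar42 0.75 [217 167 236 188] [0.545 0.208]
collar42 0.6 [240 135 253 147] [0.666 0.149]
yellow_pot 0.93 [264  85 292 119] [0.8  0.05]
blue_cup 0.93 [419 138 450 169] [ 0.622 -0.449]
pink_jar 0.79 [173 112 200 136] [0.726 0.347]
```

View pics/scene0.png

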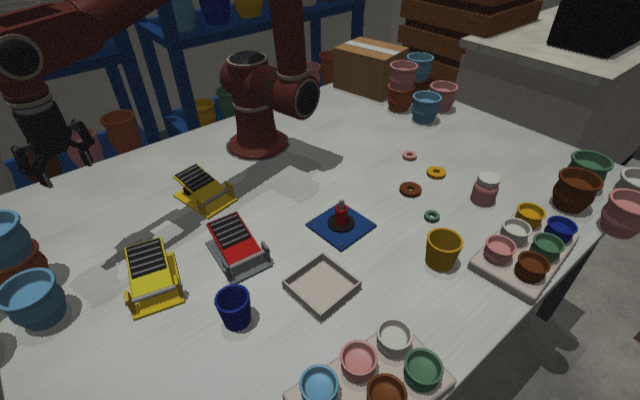

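View pics/top0.png

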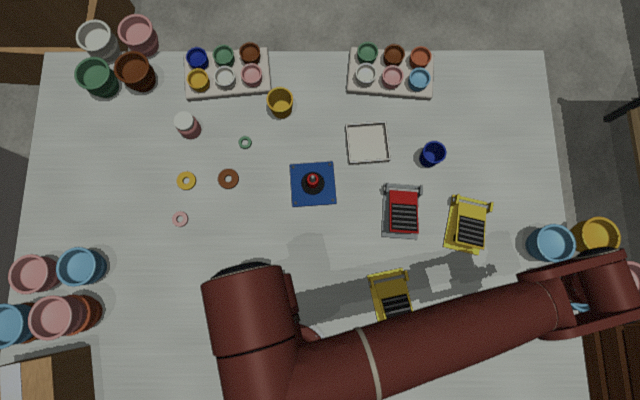

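The brown (228,178), yellow (186,181), pink (180,218) and green (245,142) collars are on the bench in the top view, with no blue one. There are three possible treadles: red at top (403,211), yellow at (470,224) and yellow at (390,295). The red one fits the description. I'll confirm it in one crop and measure the colour blobs.

```bash
cat > seg.py <<'E'
from h import *
HS={'brown':(4,14,120,60),'yellow':(17,27,150,120),'pink':(170,9,50,130),'green':(65,90,50,60),'blue':(105,118,120,50),'red':(174,4,190,80)}
def blob(p,col,box,zc):
    a=cv2.cvtColor(p['frame'],cv2.COLOR_RGB2HSV); h0,h1,s,v=HS[col]
    H,S,V=a[...,0].astype(int),a[...,1],a[...,2]
    m=((H>=h0)&(H<=h1) if h0<=h1 else (H>=h0)|(H<=h1))&(S>s)&(V>v)
    M=np.zeros_like(m);l,t,r,b=box;M[t:b,l:r]=m[t:b,l:r]
    c,_=cv2.findContours(M.astype(np.uint8),cv2.RETR_EXTERNAL,cv2.CHAIN_APPROX_NONE)
    if not c: return None
    k=max(c,key=cv2.contourArea); mo=cv2.moments(k)
    if mo['m00']==0: return None
    x,y,w,h=cv2.boundingRect(k)
    u,v_=mo['m10']/mo['m00'],mo['m01']/mo['m00']
    return (round(u,1),round(v_,1)),(w,h),ray(p,u,v_,zc).round(4)[:2]
E
python3 - <<'E'
from seg import *
for n,bx in [('top',{'brown':(210,160,245,195),'yellow':(170,165,202,197),'pink':(165,205,195,230),'green':(230,130,260,155),'blue':(280,150,345,215),'red':(298,165,325,195)}),
             ('scene',{'brown':(390,175,425,205),'yellow':(420,160,450,185),'pink':(395,145,420,165),'green':(420,205,445,225),'blue':(300,190,380,260),'red':(325,195,355,232)})]:
    p=snap(n)
    for c,b in bx.items():
        z={'blue':.01,'red':.043 if n=='scene' else .06}.get(c,.011)
        print(n,c,blob(p,c,b,z))
    print(blob(p,'red',(375,175,430,245) if n=='top' else (195,200,270,285),.06))
    for X in [(.53,-.06,.094),(.54,-.065,.0)]: print(np.round(proj(p,X),1))
    f=p['frame'][:,:,::-1]
    b=(280,150,500,250) if n=='top' else (110,150,390,330)
    c=cv2.resize(f[b[1]:b[3],b[0]:b[2]],None,fx=2.7,fy=2.7,interpolation=cv2.INTER_CUBIC) if n=='top' else cv2.resize(f[b[1]:b[3],b[0]:b[2]],None,fx=2.0,fy=2.0,interpolation=cv2.INTER_CUBIC)
    if n=='top': A=c
    else: cv2.imwrite('pics/c1.png',np.vstack([np.pad(A,((0,0),(0,800-A.shape[1]),(0,0))),np.pad(c[:330],((0,0),(0,800-c.shape[1]),(0,0)))]))
E
```

```text
top brown ((227.9, 178.3), (20, 20), array([0.5431, 0.2046]))
top yellow ((185.7, 180.3), (18, 18), array([0.5373, 0.3367]))
top pink ((175.9, 222.6), (8, 12), array([0.4036, 0.3587]))
top green ((244.5, 142.0), (12, 11), array([0.6625, 0.1562]))
top blue ((312.6, 183.9), (46, 45), array([ 0.5239, -0.0613]))
top red ((308.4, 179.2), (6, 11), array([ 0.5268, -0.049 ]))
((402.9, 197.1), (27, 14), array([ 0.4703, -0.3312]))
[312.  175.2]
[313.8 179.7]
scene brown ((410.0, 188.2), (21, 13), array([0.5427, 0.2025]))
scene yellow ((436.1, 171.3), (19, 10), array([0.5368, 0.3349]))
scene pink ((409.3, 154.0), (14, 7), array([0.4135, 0.348 ]))
scene green ((431.6, 215.0), (14, 9), array([0.6628, 0.1542]))
scene blue ((340.6, 229.0), (70, 45), array([ 0.5424, -0.0776]))
scene red ((341.1, 209.1), (11, 7), array([ 0.5099, -0.0479]))
((238.8, 249.7), (53, 40), array([ 0.4808, -0.3459]))
[343.2 199.9]
[343.4 229.2]
```

View pics/c1.png

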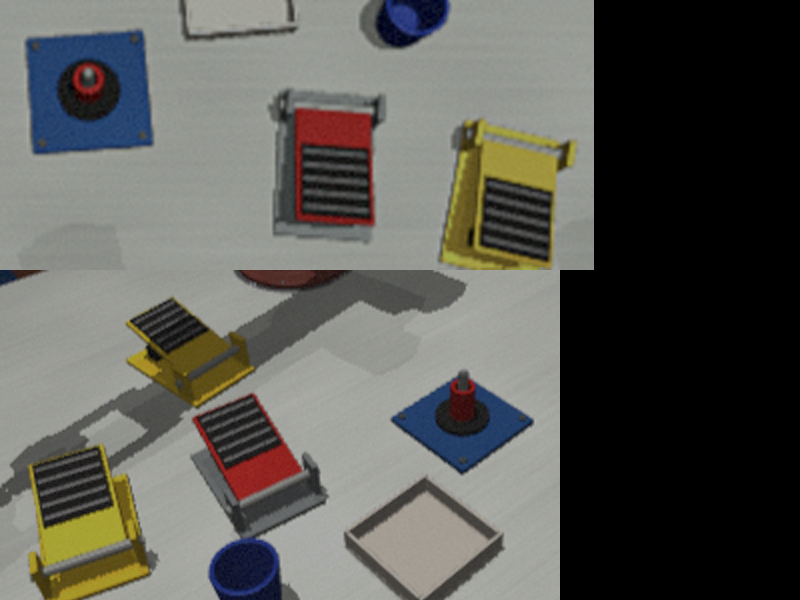

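The crop confirms it. The red tread on the grey base is the treadle, and the other two are yellow look-alikes. The sleeve stands on the post. I'm moving above the stand, aligning the tool axes with world on the way.

Request:
arm_command([
  [1,[0,0,0],0.057],
  [1,[0,0,0],0.057],
  [1,[0,0,0],0.057],
  [1,[0,0,0],0.057],
])

```text
time: 1.73
tool_pos: [0.2189, -0.5854, 0.2563]
tool_rot: [-0.0, 1.0, -0.001, -0.0]
contact_force: [-0.9, -0.2, 0.5]
gripper_width: 0.997
grasp_force: 0.0
```

Request:
arm_command([
  [1,[0.5,-0.87,0],0],
  [1,[0.5,-0.87,0],0],
  [1,[0.5,-0.87,0],0],
  [1,[0.5,-0.87,0],0],
  [1,[0.5,-0.87,0],0],
])

```text
time: 2.15
tool_pos: [0.296, -0.4514, 0.2564]
tool_rot: [-0.001, 1.0, 0.004, 0.001]
contact_force: [1.1, -1.0, -0.2]
gripper_width: 0.998
grasp_force: 0.0
```

Request:
arm_command([
  [1,[0.5,-0.87,0],0],
  [1,[0.5,-0.87,0],0],
  [1,[0.5,-0.87,0],0],
  [1,[0.5,-0.87,0],0],
  [1,[0.5,-0.87,0],0],
])

```text
time: 2.57
tool_pos: [0.3706, -0.3216, 0.2566]
tool_rot: [-0.0, 1.0, 0.003, 0.001]
contact_force: [0.3, -0.8, 0.6]
gripper_width: 0.996
grasp_force: 0.0
```

Request:
arm_command([
  [1,[0.5,-0.87,0],0],
  [1,[0.5,-0.87,0],0],
  [1,[0.5,-0.87,0],0],
  [1,[0.5,-0.87,0],0],
  [1,[0.5,-0.87,0],0],
])

```text
time: 2.98
tool_pos: [0.4456, -0.1915, 0.2566]
tool_rot: [-0.0, 1.0, 0.003, 0.001]
contact_force: [0.1, 1.1, -0.0]
gripper_width: 0.998
grasp_force: 0.0
```

Request:
arm_command([
  [1,[0.5,-0.87,0],0],
  [1,[0.5,-0.87,0],0],
  [1,[0.5,-0.87,0],0],
  [1,[0.5,-0.87,0],0],
  [1,[0.5,-0.87,0],0],
  [1,[0.5,-0.87,0],0],
])

```text
time: 3.48
tool_pos: [0.5195, -0.0638, 0.2562]
tool_rot: [0.0, 1.0, 0.001, -0.0]
contact_force: [-0.8, 0.6, -0.3]
gripper_width: 0.998
grasp_force: 0.0
```

```bash
python3 - <<'E'
from h import *
s=manip.state();print(s['time'],s['tool_pos'],s['tool_rot'])
p=snap('wrist','w1.png');print(p['fx'],p['cx'],p['cy'],(-np.array(p['R']).T@p['t']).round(3))
for n,z in [((.5239,-.0613,.094),0),((.5239,-.0613,.018),0)]: print(np.round(proj(p,n),1))
q=snap('top')
for u,v,z in [(404.8,217.4,.071),(180,218.5,.011),(312.6,177.8,.094),(369,142,.03)]: print(ray(q,u,v,z).round(4))
E
```

```text
3.4833 [ 0.51953271 -0.06381206  0.25621466] [ 4.44416621e-04  9.99999076e-01  1.25853541e-03 -2.56138770e-04]
324.9913935598469 316.5343198681062 195.25850109799626 [ 0.603 -0.063  0.375]
[313.7 178.4]
[314.2 159.9]
[ 0.4075 -0.3313  0.071 ]
[0.4162 0.3468 0.011 ]
[ 0.5223 -0.0619  0.094 ]
[ 0.6542 -0.2396  0.03  ]
```

View pics/w1.png

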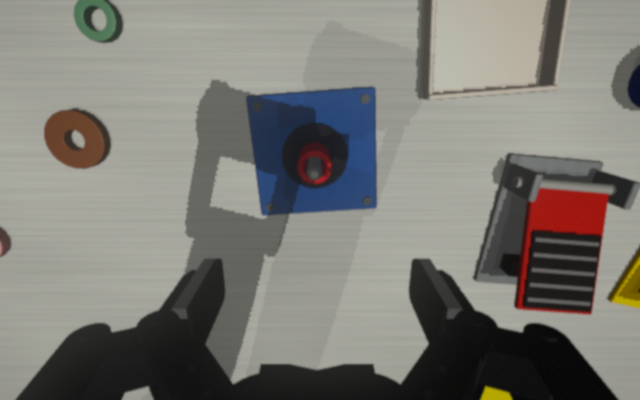

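The wrist view shows the post and sleeve at about (314,165). The post tip lies within a pixel of the prediction. I'm grasping the sleeve at TCP z ≈ 0.061.

Request:
arm_command([
  [1,[0.027,-0.017,0.65],0],
  [1,[0.027,-0.017,0.65],0],
  [1,[0.027,-0.017,0.65],0],
  [1,[0.027,-0.017,0.65],0],
])

```text
time: 3.92
tool_pos: [0.5194, -0.0618, 0.1532]
tool_rot: [-0.001, 1.0, -0.001, -0.005]
contact_force: [0.4, 0.2, -0.5]
gripper_width: 1.001
grasp_force: 0.0
```

Request:
arm_command([
  [1,[0,0,0.3],0],
  [1,[0,0,0.65],0],
  [1,[0,0,0.65],0],
  [1,[0,0,0.65],0],
  [-1,[0,0,0.65],0],
  [-1,[0,0,0.65],0],
  [-1,[0,0,0.65],0],
  [-1,[0,0,0.65],0],
  [-1,[0,0,0.65],0],
  [-1,[0,0,0.65],0],
  [-1,[0,0,0.65],0],
  [-1,[0,0,0.65],0],
  [-1,[0,0,0.65],0],
  [-1,[0,0,0.65],0],
])

```text
time: 5.08
tool_pos: [0.5249, -0.0615, 0.0639]
tool_rot: [0.001, 1.0, -0.0, 0.002]
contact_force: [-1.2, -0.8, 6.5]
gripper_width: 0.374
grasp_force: 59.7
```

Request:
arm_command([
  [-1,[0,0,-0.2],0],
  [-1,[0,0,-0.4],0],
  [-1,[0,0,-0.6],0],
  [-1,[0,0,-0.75],0],
  [-1,[0,0,-0.75],0],
])

```text
time: 5.5
tool_pos: [0.5266, -0.0617, 0.181]
tool_rot: [0.002, 1.0, 0.0, 0.006]
contact_force: [-0.1, -0.1, -0.1]
gripper_width: 0.375
grasp_force: 61.3
```

```bash
python3 - <<'E'
from h import *
p=snap('wrist');q=snap('scene')
for P in (p,q):print(manip.search_frame(P,'sleeve')[:2])
cv2.imwrite('pics/w2.png',p['frame'][:,:,::-1])
E
```

```text
[{'extent': [279.4, 210.0, 353.5, 325.0], 'confidence': 0.74}]
[{'extent': [335.5, 168.7, 348.4, 191.4], 'confidence': 0.71}]
```

View pics/w2.png

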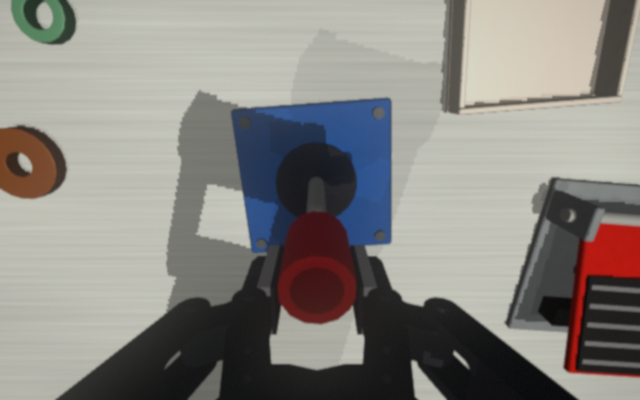

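The sleeve is in the grip and its lower end is clear of the post. I'm carrying it to the tray.

Request:
arm_command([
  [-1,[0.2,0.25,0],0],
  [-1,[0.44,0.6,0],0],
  [-1,[0.44,0.6,0],0],
  [-1,[0.44,0.6,0],0],
  [-1,[0.44,0.6,0],0],
])

```text
time: 6.12
tool_pos: [0.5885, -0.1517, 0.1713]
tool_rot: [-0.001, 1.0, -0.001, -0.002]
contact_force: [0.5, 0.1, -0.8]
gripper_width: 0.378
grasp_force: 61.3
```

Request:
arm_command([
  [-1,[0.2,0.25,0],0],
  [-1,[0.44,0.6,0],0],
  [-1,[0.44,0.6,0],0],
  [-1,[0.44,0.6,0],0],
  [-1,[0.44,0.6,0],0],
  [-1,[0.44,0.6,0],0],
  [-1,[0.44,0.6,0],0],
])

```text
time: 6.7
tool_pos: [0.6541, -0.2393, 0.173]
tool_rot: [-0.001, 1.0, 0.0, -0.001]
contact_force: [1.0, -0.3, -1.1]
gripper_width: 0.375
grasp_force: 61.3
```

```bash
python3 - <<'E'
from h import *
s=manip.state();print(s['time'],s['tool_pos'],s['tool_rot'],s['gripper_width'])
for n in ('scene','top'):
    p=snap(n)
    for t in ('sleeve','tray'):
        for r in manip.search_frame(p,t)[:2]:
            e=r['extent'];print(n,t,r['confidence'],np.round(e),ray(p,(e[0]+e[2])/2,(e[1]+e[3])/2,.02))
E
```

```text
6.7 [ 0.65413432 -0.23931977  0.17296999] [-5.59250049e-04  9.99999370e-01  4.69666034e-04 -8.52465847e-04] 0.375240862701103
scene sleeve 0.56 [311. 228. 328. 256.] [ 0.5515948  -0.15795396  0.02      ]
scene tray 0.88 [280. 255. 361. 324.] [ 0.67174332 -0.25045667  0.02      ]
```

Request:
arm_command([
  [-1,[0.02,0,0.25],0],
  [-1,[0.02,0,0.5],0],
  [-1,[0.02,0,0.7],0],
  [-1,[0.02,0,0.77],0],
  [-1,[0.02,0,0.77],0],
  [-1,[0.02,0,0.77],0],
  [0.2,[0.02,0,0.77],0],
  [0.2,[0.02,0,0.77],0],
  [0.2,[0.02,0,0.77],0],
  [0.2,[0.02,0,0.77],0],
  [0.2,[0.02,0,0.77],0],
  [0.2,[0.02,0,0.77],0],
])

```text
time: 8.0
tool_pos: [0.6583, -0.2411, 0.0589]
tool_rot: [0.0, 1.0, -0.0, 0.0]
contact_force: [0.7, 0.4, 0.1]
gripper_width: 0.601
grasp_force: 0.0
```

Request:
arm_command([
  [0.2,[0,0,-0.25],0],
  [0.2,[0,0,-0.5],0],
  [1,[0,0,-0.9],0],
  [1,[0,0,-0.9],0],
  [1,[0,0,-0.9],0],
])

```text
time: 8.42
tool_pos: [0.6612, -0.2425, 0.2019]
tool_rot: [0.003, 1.0, -0.0, 0.006]
contact_force: [0.8, -0.6, 0.9]
gripper_width: 0.985
grasp_force: 0.0
```

```bash
python3 - <<'E'
from h import *
s=manip.state();print(s['time'],s['tool_pos'],s['gripper_width'])
p=snap('wrist');q=snap('scene')
a=cv2.resize(p['frame'],(480,300));b=cv2.resize(q['frame'][150:350,220:540],(480,300))
cv2.imwrite('pics/w3.png',np.vstack([a,b])[:,:,::-1])
E
```

```text
8.4167 [ 0.66122324 -0.24249808  0.20190554] 0.9852849652687277
```

View pics/w3.png

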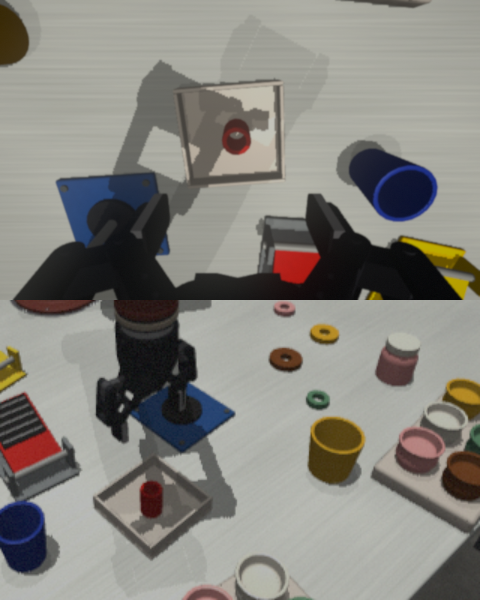

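The sleeve stands let go in the tray, at wrist (236,138). Next is the brown collar.

Request:
arm_command([
  [1,[-0.25,-0.99,0],0],
  [1,[-0.25,-0.99,0],0],
  [1,[-0.25,-0.99,0],0],
  [1,[-0.25,-0.99,0],0],
  [1,[-0.25,-0.99,0],0],
])

```text
time: 8.93
tool_pos: [0.6179, -0.0873, 0.1899]
tool_rot: [-0.002, 1.0, 0.002, -0.003]
contact_force: [-0.9, 0.3, -0.1]
gripper_width: 0.997
grasp_force: 0.0
```

Request:
arm_command([
  [1,[-0.25,-0.99,0],0],
  [1,[-0.25,-0.99,0],0],
  [1,[-0.25,-0.99,0],0],
  [1,[-0.25,-0.99,0],0],
  [1,[-0.25,-0.99,0],0],
])

```text
time: 9.35
tool_pos: [0.5807, 0.0601, 0.1906]
tool_rot: [-0.001, 1.0, 0.002, -0.002]
contact_force: [0.7, -0.4, 0.5]
gripper_width: 1.001
grasp_force: 0.0
```

Request:
arm_command([
  [1,[-0.25,-0.99,0],0],
  [1,[-0.25,-0.99,0],0],
  [1,[-0.25,-0.99,0],0],
  [1,[-0.25,-0.99,0],0],
  [1,[-0.25,-0.99,0],0],
  [1,[-0.25,-0.99,0],0],
  [1,[-0.25,-0.99,0],0],
])

```text
time: 9.93
tool_pos: [0.5455, 0.2035, 0.1918]
tool_rot: [0.001, 1.0, -0.0, -0.001]
contact_force: [0.3, -1.1, 0.1]
gripper_width: 0.999
grasp_force: 0.0
```

```bash
cat > look.py <<'E'
import sys
from seg import *
col,x,y=sys.argv[1],float(sys.argv[2]),float(sys.argv[3])
s=manip.state();print(s['time'],s['tool_pos'].round(4),s['tool_rot'].round(4),s['gripper_width'])
for n in ('wrist','top','scene'):
    p=snap(n,'look_%s.png'%n); u,v=np.array(proj(p,(x,y,.01))); r=70 if n=='wrist' else 16
    b=[int(max(0,k)) for k in (u-r,v-r,u+r,v+r)]
    print(n,np.round((u,v)),blob(p,col,b,.012 if n!='scene' else .011))
E
python3 look.py brown .543 .2035
```

```text
9.9333 [0.5455 0.2035 0.1918] [ 6.0e-04  1.0e+00 -4.0e-04 -1.1e-03] 0.9994678649160932
wrist [316. 179.] ((300.6, 181.4), (43, 58), array([0.5417, 0.2186]))
top [228. 178.] ((234.3, 180.5), (6, 11), array([0.5355, 0.1841]))
scene [410. 188.] ((403.3, 188.9), (9, 7), array([0.532, 0.184]))
```

```bash
cat > look.py <<'E'
import sys
from h import *
# collar centre from the wrist view: saturated blob near the expected point, plus the network's box
x,y=float(sys.argv[1]),float(sys.argv[2]); r=int(sys.argv[3]) if len(sys.argv)>3 else 75; S0=int(sys.argv[4]) if len(sys.argv)>4 else 50
s=manip.state();print(s['time'],s['tool_pos'].round(4),s['tool_rot'].round(4),s['gripper_width'])
p=snap('wrist','look.png'); u,v=proj(p,(x,y,.01)); print('expect',round(u),round(v))
f=cv2.cvtColor(p['frame'],cv2.COLOR_RGB2HSV).astype(int); m=((f[...,1]>S0)&(f[...,2]>25)).astype(np.uint8)
M=np.zeros_like(m);a,b,c,d=[int(max(0,k)) for k in (v-r,v+r,u-r,u+r)];M[a:b,c:d]=m[a:b,c:d]
k=max(cv2.findContours(M,cv2.RETR_EXTERNAL,cv2.CHAIN_APPROX_NONE)[0],key=cv2.contourArea)
k=cv2.convexHull(k);X,Y,W,H=cv2.boundingRect(k);mo=cv2.moments(k);cu,cv_=mo['m10']/mo['m00'],mo['m01']/mo['m00']
print('blob',(X,Y,X+W,Y+H),'c',round(cu,1),round(cv_,1),'hsv',np.median(f[M>0],axis=0),ray(p,cu,cv_,.010).round(4), 'w mm',np.linalg.norm(ray(p,X,cv_,.012)-ray(p,X+W,cv_,.012)).round(4))
for q in manip.search_frame(p,'collar66')[:4]:
    e=q['extent'];print(round(q['confidence'],2),np.round(e),ray(p,(e[0]+e[2])/2,(e[1]+e[3])/2,.010).round(4))
E
python3 look.py .543 .2035
```

```text
10.0833 [0.546  0.2031 0.1927] [ 3.0e-04  1.0e+00 -1.2e-03 -5.0e-04] 1.0028919006117836
expect 316 180
blob (281, 144, 350, 211) c 314.7 177.2 hsv [ 12. 125.  65.] [0.5458 0.2048 0.01  ] w mm 0.0658
0.97 [148. 153. 213. 215.] [0.539  0.3344 0.01  ]
0.73 [279. 142. 349. 216.] [0.5437 0.2055 0.01  ]
0.71 [345.  10. 398.  66.] [0.6666 0.1565 0.01  ]
0.57 [160. 271. 188. 298.] [0.4263 0.3571 0.01  ]
```

Request:
arm_command([
  [1,[-0.01,-0.01,0.25],0],
  [1,[-0.01,-0.01,0.5],0],
  [1,[-0.01,-0.01,0.75],0],
  [1,[-0.01,-0.01,1],0],
  [1,[-0.01,-0.01,1],0],
  [1,[-0.01,-0.01,1],0],
])

```text
time: 10.68
tool_pos: [0.5424, 0.205, 0.0412]
tool_rot: [0.001, 1.0, -0.001, -0.003]
contact_force: [1.2, 0.7, 0.6]
gripper_width: 0.998
grasp_force: 0.0
```

Request:
arm_command([
  [1,[0,0,0.07],0],
  [1,[0,0,0.14],0],
  [1,[0,0,0.14],0],
  [1,[0,0,0.14],0],
  [1,[0,0,0.14],0],
])

```text
time: 11.1
tool_pos: [0.545, 0.2062, 0.0235]
tool_rot: [-0.0, 1.0, -0.0, 0.001]
contact_force: [0.9, -0.4, 1.1]
gripper_width: 1.001
grasp_force: 0.0
```

Request:
arm_command([
  [-1,[0,0,0],0],
  [-1,[0,0,0],0],
  [-1,[0,0,0],0],
  [-1,[0,0,0],0],
  [-1,[0,0,0],0],
  [-1,[0,0,0],0],
  [-1,[0,0,0],0],
  [-1,[0,0,0],0],
])

```text
time: 11.77
tool_pos: [0.5454, 0.2064, 0.0244]
tool_rot: [-0.0, 1.0, -0.0, 0.001]
contact_force: [-1.9, -0.8, 7.3]
gripper_width: 0.741
grasp_force: 63.8
```

Request:
arm_command([
  [-1,[0,0,-0.25],0],
  [-1,[0,0,-0.5],0],
  [-1,[0,0,-0.75],0],
  [-1,[0,0,-0.9],0],
  [-1,[0,0,-0.9],0],
])

```text
time: 12.18
tool_pos: [0.5481, 0.2071, 0.1652]
tool_rot: [-0.002, 1.0, -0.0, 0.006]
contact_force: [0.3, -0.4, 0.3]
gripper_width: 0.747
grasp_force: 66.5
```

Request:
arm_command([
  [-1,[-0.02,0.2,0],0],
  [-1,[-0.04,0.45,0],0],
  [-1,[-0.06,0.7,0],0],
  [-1,[-0.07,0.89,0],0],
  [-1,[-0.07,0.89,0],0],
])

```text
time: 12.6
tool_pos: [0.5328, 0.0685, 0.1562]
tool_rot: [0.001, 1.0, -0.002, -0.001]
contact_force: [-0.2, 0.4, -1.0]
gripper_width: 0.745
grasp_force: 66.5
```

Request:
arm_command([
  [-1,[-0.02,0.25,0],0],
  [-1,[-0.04,0.5,0],0],
  [-1,[-0.06,0.75,0],0],
  [-1,[-0.07,0.89,0],0],
  [-1,[-0.07,0.89,0],0],
  [-1,[-0.07,0.89,0],0],
  [-1,[-0.07,0.89,0],0],
  [-1,[-0.07,0.89,0],0],
])

```text
time: 13.27
tool_pos: [0.523, -0.0597, 0.1569]
tool_rot: [-0.0, 1.0, 0.001, -0.0]
contact_force: [0.1, 0.3, -0.9]
gripper_width: 0.743
grasp_force: 66.5
```

```bash
python3 - <<'E'
from h import *
s=manip.state();print(s['time'],s['tool_pos'],s['tool_rot'].round(4),s['gripper_width'])
p=snap('wrist');q=snap('scene');t=snap('top')
for c in [(.5235,-.0615,.094),(.5235,-.0615,.018)]: print(np.round([proj(k,c) for k in (p,q,t)]))
a=cv2.resize(p['frame'][100:400,160:480],(480,450));b=cv2.resize(q['frame'][150:270,270:430],(320,240));c=cv2.resize(t['frame'][130:230,250:383],(320,240))
cv2.imwrite('pics/w4.png',np.hstack([a,np.pad(np.vstack([b,c]),((0,0),(0,0),(0,0)))[:450]])[:,:,::-1])
E
```

```text
13.2667 [ 0.52298756 -0.05972306  0.15686084] [-3.e-04  1.e+00  6.e-04 -3.e-04] 0.7425218286467605
[[320. 229.]
 [341. 199.]
 [312. 177.]]
[[319. 190.]
 [340. 221.]
 [313. 183.]]
```

View pics/w4.png

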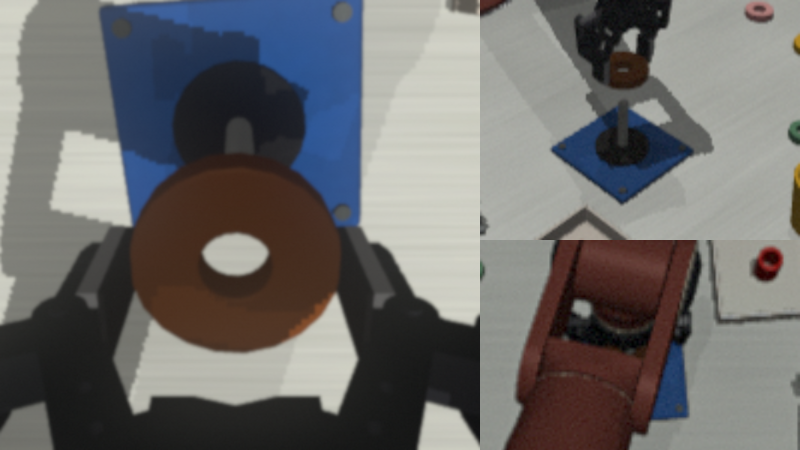

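The brown collar is held level, and its bore column (317) matches the post column (319). I'm lowering it.

Request:
arm_command([
  [-1,[0,0.007,0.12],0],
  [-1,[0,0.007,0.24],0],
  [-1,[0,0.007,0.36],0],
  [-1,[0,0.007,0.36],0],
  [-1,[0,0.007,0.36],0],
])

```text
time: 13.83
tool_pos: [0.5235, -0.0613, 0.1025]
tool_rot: [-0.0, 1.0, 0.0, 0.0]
contact_force: [2.0, 0.8, -2.4]
gripper_width: 0.741
grasp_force: 67.0
```

Request:
arm_command([
  [-1,[0,0,0.1],0],
  [-1,[0,0,0.2],0],
  [-1,[0,0,0.3],0],
  [-1,[0,0,0.38],0],
  [-1,[0,0,0.38],0],
  [-1,[0,0,0.38],0],
])

```text
time: 14.33
tool_pos: [0.5235, -0.0617, 0.0463]
tool_rot: [-0.0, 1.0, 0.0, 0.0]
contact_force: [1.5, -0.8, -2.4]
gripper_width: 0.748
grasp_force: 67.0
```

Request:
arm_command([
  [-1,[0,0,0.026],0],
  [-1,[0,0,0.026],0],
  [1,[0,0,0.026],0],
  [1,[0,0,0.026],0],
  [1,[0,0,0.026],0],
  [1,[0,0,0.026],0],
  [1,[0,0,0.026],0],
  [1,[0,0,0.026],0],
])

```text
time: 15.0
tool_pos: [0.5244, -0.062, 0.0451]
tool_rot: [0.0, 1.0, 0.0, 0.001]
contact_force: [-3.3, 2.0, 11.1]
gripper_width: 1.0
grasp_force: 0.0
```

Request:
arm_command([
  [1,[0,0,-0.25],0],
  [1,[0,0,-0.5],0],
  [1,[0,0,-0.8],0],
  [1,[0,0,-1],0],
  [1,[0,0,-1],0],
  [1,[0,0,-1],0],
])

```text
time: 15.5
tool_pos: [0.5247, -0.0624, 0.1961]
tool_rot: [0.001, 1.0, -0.0, 0.003]
contact_force: [0.4, 0.3, -1.5]
gripper_width: 1.001
grasp_force: 0.0
```

```bash
python3 - <<'E'
from h import *
s=manip.state();print(s['time'],s['tool_pos'],s['tool_rot'].round(4),s['gripper_width'])
p=snap('wrist')
print(proj(p,(.4075,-.3313,.071)), proj(p,(.5235,-.0615,.094)),proj(p,(.5235,-.0615,.032)))
cv2.imwrite('pics/w5.png',p['frame'][:,:,::-1])
E
```

```text
15.5 [ 0.52470537 -0.06235891  0.19612611] [ 9.0e-04  1.0e+00 -1.0e-04  3.1e-03] 1.0013519470936445
(np.float64(612.4972610447501), np.float64(319.9815965998139)) (np.float64(315.2363588669011), np.float64(209.1110790824777)) (np.float64(315.3846203345859), np.float64(184.89865900825623))
```

View pics/w5.png

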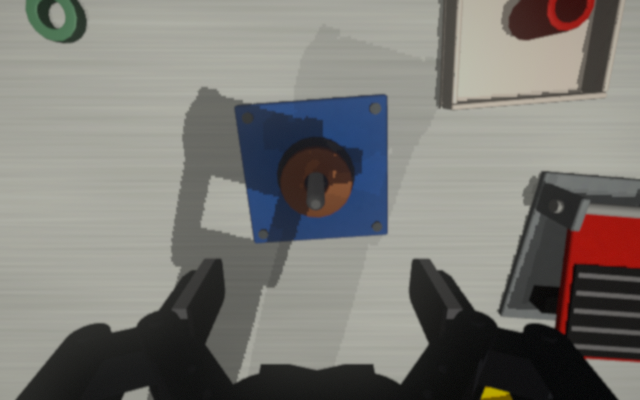

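The brown collar is home around the post, at (316,178). I'm closing the fingers and moving over the red treadle pad.

Request:
arm_command([
  [-1,[-0.39,0.9,0.1],0],
  [-1,[-0.39,0.9,0.1],0],
  [-1,[-0.39,0.9,0.1],0],
  [-1,[-0.39,0.9,0.1],0],
  [-1,[-0.39,0.9,0.1],0],
])

```text
time: 15.97
tool_pos: [0.4615, -0.1993, 0.1742]
tool_rot: [-0.001, 1.0, -0.003, -0.003]
contact_force: [-1.3, 0.2, -0.3]
gripper_width: 0.304
grasp_force: 0.0
```

Request:
arm_command([
  [-1,[-0.39,0.9,0.1],0],
  [-1,[-0.39,0.9,0.1],0],
  [-1,[-0.39,0.9,0.1],0],
  [-1,[-0.39,0.9,0.1],0],
  [-1,[-0.39,0.9,0.1],0],
  [-1,[-0.39,0.9,0.1],0],
  [-1,[-0.39,0.9,0.1],0],
])

```text
time: 16.55
tool_pos: [0.406, -0.3306, 0.1611]
tool_rot: [-0.001, 1.0, 0.0, -0.001]
contact_force: [0.3, 0.4, 0.6]
gripper_width: 0.001
grasp_force: 0.0
```

```bash
python3 - <<'E'
from h import *
s=manip.state();print(s['time'],s['tool_pos'],s['tool_rot'].round(4),s['gripper_width'])
p=snap('wrist')
# w1 pad centre (561,271): same camera orientation, shifted
c=-np.array(p['R']).T@p['t']; d=np.array([.5195,-.0638,.2562])-s['tool_pos']
q=dict(p); q['t']=-np.array(p['R'])@(c+d); print(ray(q,561,271,.071))
print(proj(p,(.4075,-.3313,.071)))
cv2.imwrite('pics/w6.png',p['frame'][:,:,::-1])
E
```

```text
16.55 [ 0.40597626 -0.33056459  0.16105791] [-1.2e-03  1.0e+00  1.0e-04 -7.0e-04] 0.000890611123606315
[ 0.41518131 -0.32461522  0.071     ]
(np.float64(318.0389549519645), np.float64(210.67589518222167))
```

View pics/w6.png

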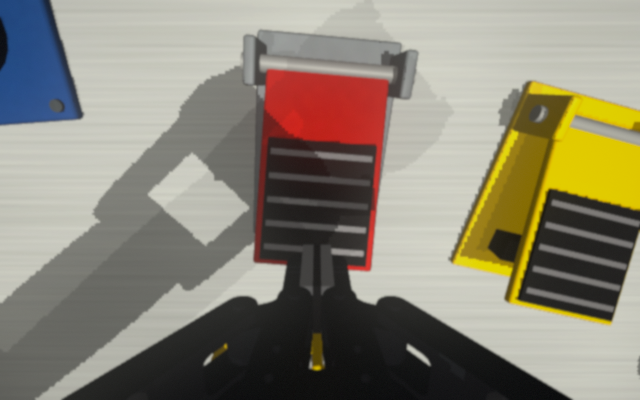

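The pad centre is at (316,199), so the true target is x ≈ 0.414. I'm pressing.

Request:
arm_command([
  [-1,[0.05,0,0.2],0],
  [-1,[0.05,0,0.4],0],
  [-1,[0.05,0,0.5],0],
  [-1,[0.05,0,0.58],0],
  [-1,[0.05,0,0.62],0],
  [-1,[0.05,0,0.64],0],
  [-1,[0.05,0,0.64],0],
  [-1,[0.05,0,0.64],0],
])

```text
time: 17.27
tool_pos: [0.4137, -0.3306, 0.068]
tool_rot: [-0.001, 1.0, 0.001, -0.001]
contact_force: [-5.7, 5.0, 12.1]
gripper_width: -0.0
grasp_force: 5.9
```

Request:
arm_command([
  [-1,[0,0,0.03],0],
  [-1,[0,0,0.03],0],
  [-1,[0,0,0.03],0],
  [-1,[0,0,0.03],0],
  [-1,[0,0,0.03],0],
])

```text
time: 17.68
tool_pos: [0.4138, -0.3307, 0.0674]
tool_rot: [-0.001, 1.0, 0.001, -0.002]
contact_force: [-16.3, 12.3, 36.3]
gripper_width: 0.0
grasp_force: 18.1
```

Request:
arm_command([
  [-1,[0,0,-0.25],0],
  [-1,[0,0,-0.5],0],
  [-1,[0,0,-0.7],0],
  [1,[0,0,-0.8],0],
  [1,[0,0,-0.8],0],
])

```text
time: 18.1
tool_pos: [0.4163, -0.3328, 0.1876]
tool_rot: [0.003, 1.0, 0.001, 0.004]
contact_force: [-0.0, -0.0, 0.3]
gripper_width: 0.276
grasp_force: 0.0
```

At the stop (36 N with no further travel), then released. Next is the yellow collar.

Request:
arm_command([
  [1,[0.16,-0.89,0],0],
  [1,[0.16,-0.89,0],0],
  [1,[0.16,-0.89,0],0],
  [1,[0.16,-0.89,0],0],
])

```text
time: 18.43
tool_pos: [0.4372, -0.1929, 0.1797]
tool_rot: [-0.002, 1.0, 0.002, -0.001]
contact_force: [-0.3, 0.3, 0.1]
gripper_width: 0.843
grasp_force: 0.0
```

Request:
arm_command([
  [1,[0.16,-0.89,0],0],
  [1,[0.16,-0.89,0],0],
  [1,[0.16,-0.89,0],0],
  [1,[0.16,-0.89,0],0],
])

```text
time: 18.77
tool_pos: [0.4611, -0.0598, 0.1803]
tool_rot: [-0.001, 1.0, 0.003, -0.001]
contact_force: [-0.1, -1.0, -1.1]
gripper_width: 1.001
grasp_force: 0.0
```

Request:
arm_command([
  [1,[0.16,-0.89,0],0],
  [1,[0.16,-0.89,0],0],
  [1,[0.16,-0.89,0],0],
  [1,[0.16,-0.89,0],0],
])

```text
time: 19.1
tool_pos: [0.4852, 0.0732, 0.1806]
tool_rot: [-0.001, 1.0, 0.003, -0.001]
contact_force: [0.7, 0.4, -1.0]
gripper_width: 1.006
grasp_force: 0.0
```

Request:
arm_command([
  [1,[0.16,-0.89,0],0],
  [1,[0.16,-0.89,0],0],
  [1,[0.16,-0.89,0],0],
  [1,[0.16,-0.89,0],0],
])

```text
time: 19.43
tool_pos: [0.5094, 0.2064, 0.1807]
tool_rot: [-0.001, 1.0, 0.002, -0.001]
contact_force: [-0.5, -1.4, 0.4]
gripper_width: 0.996
grasp_force: 0.0
```

Request:
arm_command([
  [1,[0.16,-0.89,0],0],
  [1,[0.16,-0.89,0],0],
  [1,[0.16,-0.89,0],0],
  [1,[0.16,-0.89,0],0],
  [1,[0.16,-0.89,0],0],
  [1,[0.16,-0.89,0],0],
])

```text
time: 19.93
tool_pos: [0.5332, 0.3351, 0.1805]
tool_rot: [0.001, 1.0, 0.0, -0.001]
contact_force: [-0.8, -0.1, 0.5]
gripper_width: 1.003
grasp_force: 0.0
```

```bash
python3 look.py .538 .335
```

```text
19.9333 [0.5332 0.3351 0.1805] [ 9.e-04  1.e+00  4.e-04 -1.e-03] 1.003150798403401
expect 316 175
blob (282, 141, 348, 207) c 314.6 173.5 hsv [ 21. 186.  99.] [0.5396 0.3366 0.01  ] w mm 0.0601
0.81 [281. 142. 348. 207.] [0.5387 0.3369 0.01  ]
0.7 [282. 266. 327. 308.] [0.4181 0.3469 0.01  ]
0.67 [510.   1. 573.  50.] [0.6618 0.1555 0.01  ]
```

Request:
arm_command([
  [1,[0.04,-0.01,0.25],0],
  [1,[0.04,-0.01,0.5],0],
  [1,[0.04,-0.01,0.75],0],
  [1,[0.04,-0.01,1],0],
  [1,[0.04,-0.01,1],0],
  [1,[0.04,-0.01,1],0],
])

```text
time: 20.53
tool_pos: [0.5378, 0.3347, 0.0296]
tool_rot: [0.001, 1.0, -0.001, -0.003]
contact_force: [-0.1, -0.5, 0.5]
gripper_width: 1.002
grasp_force: 0.0
```

Request:
arm_command([
  [1,[0,0,0.05],0],
  [1,[0,0,0.05],0],
  [-1,[0,0,0.05],0],
  [-1,[0,0,0.05],0],
  [-1,[0,0,0.05],0],
  [-1,[0,0,0.05],0],
  [-1,[0,0,0.05],0],
  [-1,[0,0,0.05],0],
  [-1,[0,0,0.05],0],
  [-1,[0,0,0.05],0],
  [-1,[0,0,0.05],0],
])

```text
time: 21.45
tool_pos: [0.5415, 0.3378, 0.0278]
tool_rot: [-0.001, 1.0, -0.0, 0.002]
contact_force: [-1.5, -2.6, 8.8]
gripper_width: 0.669
grasp_force: 61.9
```

Request:
arm_command([
  [-1,[0,0,-0.25],0],
  [-1,[0,0,-0.5],0],
  [-1,[0,0,-0.75],0],
  [-1,[0,0,-0.9],0],
  [-1,[0,0,-0.9],0],
  [-1,[0,0,-0.9],0],
  [-1,[0,0,-0.9],0],
])

```text
time: 22.03
tool_pos: [0.5392, 0.3368, 0.1588]
tool_rot: [0.0, 1.0, -0.0, -0.0]
contact_force: [-0.6, 1.3, -1.3]
gripper_width: 0.669
grasp_force: 64.0
```

Request:
arm_command([
  [-1,[-0.01,0.25,0],0],
  [-1,[-0.02,0.5,0],0],
  [-1,[-0.03,0.75,0],0],
  [-1,[-0.035,0.885,0],0],
  [-1,[-0.035,0.885,0],0],
])

```text
time: 22.45
tool_pos: [0.5328, 0.2005, 0.1564]
tool_rot: [0.001, 1.0, -0.002, -0.003]
contact_force: [0.2, 0.3, -0.5]
gripper_width: 0.665
grasp_force: 64.1
```

Request:
arm_command([
  [-1,[-0.01,0.25,0],0],
  [-1,[-0.02,0.5,0],0],
  [-1,[-0.03,0.75,0],0],
  [-1,[-0.035,0.885,0],0],
  [-1,[-0.035,0.885,0],0],
])

```text
time: 22.87
tool_pos: [0.5281, 0.0688, 0.1574]
tool_rot: [0.0, 1.0, -0.002, -0.002]
contact_force: [-0.1, -0.1, -1.7]
gripper_width: 0.665
grasp_force: 64.2
```

Request:
arm_command([
  [-1,[-0.01,0.25,0],0],
  [-1,[-0.02,0.5,0],0],
  [-1,[-0.03,0.75,0],0],
  [-1,[-0.035,0.885,0],0],
  [-1,[-0.035,0.885,0],0],
  [-1,[-0.035,0.885,0],0],
  [-1,[-0.035,0.885,0],0],
  [-1,[-0.035,0.885,0],0],
])

```text
time: 23.53
tool_pos: [0.5237, -0.0597, 0.1587]
tool_rot: [-0.0, 1.0, 0.001, -0.001]
contact_force: [-1.0, 0.3, -0.9]
gripper_width: 0.664
grasp_force: 64.3
```

```bash
cat > held.py <<'E'
import sys
from h import *
lo,hi=int(sys.argv[1]),int(sys.argv[2])
s=manip.state();print(s['time'],s['tool_pos'].round(4),s['tool_rot'].round(4),s['gripper_width'])
p=snap('wrist','held.png'); f=cv2.cvtColor(p['frame'],cv2.COLOR_RGB2HSV).astype(int)
h=f[...,0]; inh=(h>=lo)&(h<=hi) if lo<=hi else (h>=lo)|(h<=hi)
m=(inh&(f[...,1]>70)&(f[...,2]>30)).astype(np.uint8); m[:200]=0; m[:,:220]=0; m[:,420:]=0
k=cv2.convexHull(max(cv2.findContours(m,0,1)[0],key=cv2.contourArea)); b=cv2.boundingRect(k); print('collar box',b,'mid u',b[0]+b[2]/2)
z=s['tool_pos'][2]-.0265+.007
print('exp centre',np.round(proj(p,[*s['tool_pos'][:2],z]),1),'post tip',np.round(proj(p,(.5235,-.0615,.094)),1))
E
python3 held.py 15 28
```

```text
23.5333 [ 0.5237 -0.0597  0.1587] [-4.e-04  1.e+00  8.e-04 -5.e-04] 0.6639992965987251
collar box (254, 209, 126, 120) mid u 317.0
exp centre [316.7 267. ] post tip [319.7 228.4]
```

Request:
arm_command([
  [-1,[0,0.01,0.12],0],
  [-1,[0,0.01,0.24],0],
  [-1,[0,0.01,0.35],0],
  [-1,[0,0.01,0.35],0],
  [-1,[0,0.01,0.35],0],
])

```text
time: 24.0
tool_pos: [0.5256, -0.0617, 0.1063]
tool_rot: [-0.0, 1.0, 0.0, 0.002]
contact_force: [6.0, -0.8, -4.1]
gripper_width: 0.666
grasp_force: 65.7
```

Request:
arm_command([
  [-1,[0,0,0.1],0],
  [-1,[0,0,0.2],0],
  [-1,[0,0,0.29],0],
  [-1,[0,0,0.29],0],
  [-1,[0,0,0.29],0],
])

```text
time: 24.42
tool_pos: [0.5256, -0.0619, 0.0634]
tool_rot: [0.0, 1.0, 0.0, 0.002]
contact_force: [5.8, -0.7, -3.4]
gripper_width: 0.661
grasp_force: 65.8
```

Request:
arm_command([
  [-1,[0,0,0.02],0],
  [-1,[0,0,0.04],0],
  [-1,[0,0,0.04],0],
  [-1,[0,0,0.04],0],
])

```text
time: 24.75
tool_pos: [0.5258, -0.0622, 0.0599]
tool_rot: [-0.0, 1.0, 0.0, 0.002]
contact_force: [-0.3, 1.1, 8.5]
gripper_width: 0.663
grasp_force: 67.3
```

The yellow collar is seated (8.5 N on contact). I'm releasing it, lifting, and going to the treadle.

Request:
arm_command([
  [1,[0,0,0],0],
  [1,[0,0,0],0],
  [1,[0,0,0],0],
  [1,[0,0,0],0],
  [1,[0,0,0],0],
  [1,[0,0,-0.2],0],
  [1,[0,0,-0.45],0],
  [1,[0,0,-0.7],0],
  [1,[0,0,-0.8],0],
  [1,[0,0,-0.8],0],
])

```text
time: 25.58
tool_pos: [0.5267, -0.0635, 0.1832]
tool_rot: [0.001, 1.0, -0.0, 0.005]
contact_force: [-0.4, -0.4, 0.6]
gripper_width: 1.0
grasp_force: 0.0
```

Request:
arm_command([
  [-1,[-0.37,0.9,0],0],
  [-1,[-0.37,0.9,0],0],
  [-1,[-0.37,0.9,0],0],
  [-1,[-0.37,0.9,0],0],
])

```text
time: 25.92
tool_pos: [0.4661, -0.2001, 0.1757]
tool_rot: [0.0, 1.0, -0.001, -0.001]
contact_force: [0.3, -0.1, 0.4]
gripper_width: 0.459
grasp_force: 0.0
```

Request:
arm_command([
  [-1,[-0.37,0.9,0],0],
  [-1,[-0.37,0.9,0],0],
  [-1,[-0.37,0.9,0],0],
  [-1,[-0.37,0.9,0],0],
  [-1,[-0.37,0.9,0],0],
  [-1,[-0.37,0.9,0],0],
  [-1,[-0.37,0.9,0],0],
])

```text
time: 26.5
tool_pos: [0.4125, -0.3317, 0.176]
tool_rot: [-0.001, 1.0, -0.0, -0.001]
contact_force: [-0.0, -0.4, -0.5]
gripper_width: 0.001
grasp_force: 0.0
```

```bash
python3 - <<'E'
from h import *
s=manip.state();print(s['time'],s['tool_pos'].round(4),s['tool_rot'].round(4),s['gripper_width'])
q=snap('scene');t=snap('wrist')
b=cv2.resize(q['frame'][160:280,270:460],(760,480),interpolation=cv2.INTER_CUBIC)
cv2.imwrite('pics/w7.png',b[:,:,::-1])
print(proj(t,(.414,-.3305,.071)))
E
```

```text
26.5 [ 0.4125 -0.3317  0.176 ] [-1.1e-03  1.0e+00 -1.0e-04 -7.0e-04] 0.0013999092103066403
(np.float64(315.6200439699819), np.float64(203.48609724460292))
```

View pics/w7.png

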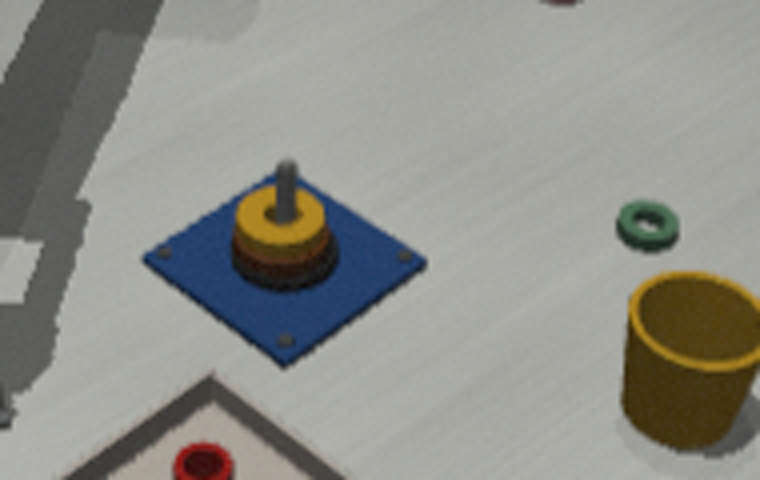

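The yellow collar is flat on the brown one and around the post. I'm pressing the treadle.

Request:
arm_command([
  [-1,[0.01,0,0.25],0],
  [-1,[0.01,0,0.5],0],
  [-1,[0.01,0,0.62],0],
  [-1,[0.01,0,0.7],0],
  [-1,[0.01,0,0.75],0],
  [-1,[0.01,0,0.75],0],
  [-1,[0.01,0,0.75],0],
  [-1,[0.01,0,0.75],0],
  [-1,[0.01,0,0.75],0],
  [-1,[0.01,0,0.75],0],
])

```text
time: 27.43
tool_pos: [0.4144, -0.3316, 0.0678]
tool_rot: [-0.001, 1.0, 0.001, -0.002]
contact_force: [-9.6, 7.3, 18.3]
gripper_width: 0.005
grasp_force: 9.6
```

Request:
arm_command([
  [-1,[0,0,-0.25],0],
  [-1,[0,0,-0.5],0],
  [-1,[0,0,-0.75],0],
  [1,[0,0,-0.75],0],
  [1,[0,0,-0.75],0],
])

```text
time: 27.85
tool_pos: [0.4164, -0.3333, 0.1814]
tool_rot: [0.003, 1.0, 0.001, 0.003]
contact_force: [0.1, 1.1, -0.4]
gripper_width: 0.272
grasp_force: 0.0
```

Request:
arm_command([
  [1,[0,-0.9,0],0],
  [1,[0,-0.9,0],0],
  [1,[0,-0.9,0],0],
  [1,[0,-0.9,0],0],
])

```text
time: 28.18
tool_pos: [0.4131, -0.1923, 0.1748]
tool_rot: [-0.002, 1.0, 0.002, -0.002]
contact_force: [-0.5, -0.7, -0.6]
gripper_width: 0.848
grasp_force: 0.0
```

Request:
arm_command([
  [1,[0,-0.9,0],0],
  [1,[0,-0.9,0],0],
  [1,[0,-0.9,0],0],
  [1,[0,-0.9,0],0],
])

```text
time: 28.52
tool_pos: [0.4131, -0.0579, 0.1756]
tool_rot: [-0.001, 1.0, 0.003, -0.001]
contact_force: [0.5, 0.4, 1.2]
gripper_width: 1.004
grasp_force: 0.0
```

Request:
arm_command([
  [1,[0,-0.9,0],0],
  [1,[0,-0.9,0],0],
  [1,[0,-0.9,0],0],
  [1,[0,-0.9,0],0],
])

```text
time: 28.85
tool_pos: [0.4133, 0.0765, 0.1762]
tool_rot: [-0.001, 1.0, 0.003, -0.001]
contact_force: [1.0, -0.7, 0.3]
gripper_width: 1.0
grasp_force: 0.0
```

Request:
arm_command([
  [1,[0,-0.9,0],0],
  [1,[0,-0.9,0],0],
  [1,[0,-0.9,0],0],
  [1,[0,-0.9,0],0],
])

```text
time: 29.18
tool_pos: [0.4136, 0.2112, 0.1765]
tool_rot: [-0.001, 1.0, 0.002, -0.001]
contact_force: [0.3, 0.2, -0.1]
gripper_width: 1.005
grasp_force: 0.0
```

Request:
arm_command([
  [1,[0,-0.9,0],0],
  [1,[0,-0.9,0],0],
  [1,[0,-0.9,0],0],
  [1,[0,-0.9,0],0],
  [1,[0,-0.9,0],0],
  [1,[0,-0.9,0],0],
])

```text
time: 29.68
tool_pos: [0.4143, 0.3417, 0.1762]
tool_rot: [0.001, 1.0, 0.0, -0.001]
contact_force: [-0.5, 0.4, -0.9]
gripper_width: 1.0
grasp_force: 0.0
```

```bash
python3 look.py .417 .3475 75 45
```

```text
29.6833 [0.4143 0.3417 0.1762] [ 1.e-03  1.e+00  4.e-04 -8.e-04] 1.0002701589431229
expect 310 179
blob (283, 152, 336, 205) c 309.0 178.0 hsv [  3.  85. 112.] [0.4177 0.3483 0.01  ] w mm 0.0478
0.79 [283. 152. 336. 204.] [0.4175 0.3479 0.01  ]
```

Request:
arm_command([
  [1,[0.02,-0.042,0.25],0],
  [1,[0.02,-0.042,0.5],0],
  [1,[0.02,-0.042,0.75],0],
  [1,[0.02,-0.042,1],0],
  [1,[0.02,-0.042,1],0],
  [1,[0.02,-0.042,1],0],
  [1,[0.02,-0.042,1],0],
])

```text
time: 30.37
tool_pos: [0.419, 0.3484, 0.0294]
tool_rot: [-0.001, 1.0, -0.001, 0.001]
contact_force: [0.8, 0.7, 0.4]
gripper_width: 1.004
grasp_force: 0.0
```

Request:
arm_command([
  [-1,[0,0,0],0],
  [-1,[0,0,0],0],
  [-1,[0,0,0],0],
  [-1,[0,0,0],0],
  [-1,[0,0,0],0],
  [-1,[0,0,0],0],
  [-1,[0,0,0],0],
  [-1,[0,0,0],0],
  [-1,[0,0,0],0],
  [-1,[0,0,0],0],
  [-1,[0,0,0],0],
])

```text
time: 31.28
tool_pos: [0.4191, 0.3496, 0.0304]
tool_rot: [-0.001, 1.0, -0.0, 0.002]
contact_force: [-2.2, -1.7, 9.2]
gripper_width: 0.521
grasp_force: 59.7
```

Request:
arm_command([
  [-1,[0,0,-0.25],0],
  [-1,[0,0,-0.5],0],
  [-1,[0,0,-0.75],0],
  [-1,[0,0,-0.9],0],
  [-1,[0,0,-0.9],0],
  [-1,[0,0,-0.9],0],
  [-1,[0,0,-0.9],0],
])

```text
time: 31.87
tool_pos: [0.4169, 0.3483, 0.1617]
tool_rot: [0.0, 1.0, -0.0, -0.0]
contact_force: [-0.5, -0.0, -0.9]
gripper_width: 0.519
grasp_force: 61.8
```

Request:
arm_command([
  [-1,[0.06,0.25,0],0],
  [-1,[0.12,0.5,0],0],
  [-1,[0.2,0.75,0],0],
  [-1,[0.24,0.91,0],0],
  [-1,[0.24,0.91,0],0],
])

```text
time: 32.28
tool_pos: [0.453, 0.2082, 0.1598]
tool_rot: [0.001, 1.0, -0.002, -0.002]
contact_force: [-1.1, -0.3, -1.0]
gripper_width: 0.52
grasp_force: 61.9
```

Request:
arm_command([
  [-1,[0.06,0.25,0],0],
  [-1,[0.12,0.5,0],0],
  [-1,[0.2,0.75,0],0],
  [-1,[0.24,0.91,0],0],
  [-1,[0.24,0.91,0],0],
])

```text
time: 32.7
tool_pos: [0.4892, 0.0723, 0.1605]
tool_rot: [0.001, 1.0, -0.002, -0.001]
contact_force: [-0.2, 0.3, -1.1]
gripper_width: 0.523
grasp_force: 61.9
```

Request:
arm_command([
  [-1,[0.06,0.25,0],0],
  [-1,[0.12,0.5,0],0],
  [-1,[0.2,0.75,0],0],
  [-1,[0.24,0.91,0],0],
  [-1,[0.24,0.91,0],0],
  [-1,[0.24,0.91,0],0],
  [-1,[0.24,0.91,0],0],
  [-1,[0.24,0.91,0],0],
])

```text
time: 33.37
tool_pos: [0.5247, -0.0593, 0.1614]
tool_rot: [-0.0, 1.0, 0.001, -0.001]
contact_force: [-0.4, 0.4, -0.4]
gripper_width: 0.523
grasp_force: 61.9
```

```bash
python3 held.py 170 10
```

```text
33.3667 [ 0.5247 -0.0593  0.1614] [-5.e-04  1.e+00  7.e-04 -9.e-04] 0.5229689198967041
collar box (269, 219, 96, 95) mid u 317.0
exp centre [316.7 267. ] post tip [320.2 228. ]
```

View pics/held.png

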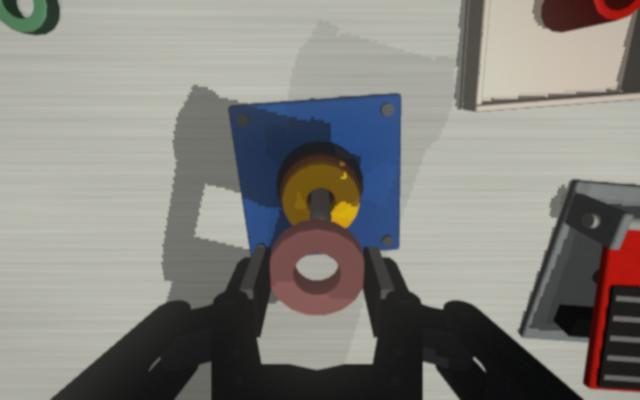

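Request:
arm_command([
  [-1,[0.01,0.016,0],0],
  [-1,[0.01,0.016,0.12],0],
  [-1,[0.01,0.016,0.24],0],
  [-1,[0.01,0.016,0.32],0],
  [-1,[0.01,0.016,0.32],0],
  [-1,[0.01,0.016,0.32],0],
])

```text
time: 33.92
tool_pos: [0.5264, -0.0629, 0.1139]
tool_rot: [-0.0, 1.0, 0.0, -0.001]
contact_force: [0.3, -0.1, 0.3]
gripper_width: 0.52
grasp_force: 61.9
```

Request:
arm_command([
  [-1,[0,0,0.1],0],
  [-1,[0,0,0.2],0],
  [-1,[0,0,0.24],0],
  [-1,[0,0,0.24],0],
  [-1,[0,0,0.24],0],
])

```text
time: 34.33
tool_pos: [0.5271, -0.0634, 0.079]
tool_rot: [0.0, 1.0, -0.0, 0.0]
contact_force: [0.3, -0.2, -0.3]
gripper_width: 0.52
grasp_force: 61.9
```

Request:
arm_command([
  [-1,[0,0,0.02],0],
  [-1,[0,0,0.03],0],
  [-1,[0,0,0.03],0],
  [-1,[0,0,0.03],0],
])

```text
time: 34.67
tool_pos: [0.5282, -0.0637, 0.0764]
tool_rot: [0.0, 1.0, -0.0, 0.001]
contact_force: [-2.3, 0.9, 7.2]
gripper_width: 0.521
grasp_force: 62.6
```

The pink collar is seated exactly where predicted (contact at 0.0764). I'm releasing it and going to the treadle.

Request:
arm_command([
  [1,[0,0,0],0],
  [1,[0,0,0],0],
  [1,[0,0,0],0],
  [1,[0,0,0],0],
  [1,[0,0,0],0],
  [1,[0,0,-0.2],0],
  [1,[0,0,-0.45],0],
  [1,[0,0,-0.7],0],
  [1,[0,0,-0.7],0],
])

```text
time: 35.42
tool_pos: [0.5313, -0.0645, 0.188]
tool_rot: [0.002, 1.0, -0.0, 0.007]
contact_force: [1.5, -0.4, 1.9]
gripper_width: 0.998
grasp_force: 0.0
```

Request:
arm_command([
  [-1,[-0.37,0.9,0],0],
  [-1,[-0.37,0.9,0],0],
  [-1,[-0.37,0.9,0],0],
  [-1,[-0.37,0.9,0],0],
])

```text
time: 35.75
tool_pos: [0.4699, -0.2012, 0.1789]
tool_rot: [0.001, 1.0, -0.001, -0.0]
contact_force: [-0.0, -0.1, -0.2]
gripper_width: 0.452
grasp_force: 0.0
```

Request:
arm_command([
  [-1,[-0.37,0.9,0],0],
  [-1,[-0.37,0.9,0],0],
  [-1,[-0.37,0.9,0],0],
  [-1,[-0.37,0.9,0],0],
  [-1,[-0.37,0.9,0],0],
  [-1,[-0.37,0.9,0],0],
  [-1,[-0.37,0.9,0],0],
])

```text
time: 36.33
tool_pos: [0.4159, -0.3327, 0.1785]
tool_rot: [-0.0, 1.0, -0.0, -0.0]
contact_force: [-0.5, -0.0, 0.7]
gripper_width: -0.002
grasp_force: 0.0
```

```bash
python3 - <<'E'
from h import *
s=manip.state();print(s['time'],s['tool_pos'].round(4),s['tool_rot'].round(4),s['gripper_width'])
q=snap('scene')
b=cv2.resize(q['frame'][160:280,270:460],(760,480),interpolation=cv2.INTER_CUBIC)
cv2.imwrite('pics/w8.png',b[:,:,::-1])
E
```

```text
36.3333 [ 0.4159 -0.3327  0.1785] [-5.e-04  1.e+00 -2.e-04 -1.e-04] -0.0017914822136262285
```

View pics/w8.png

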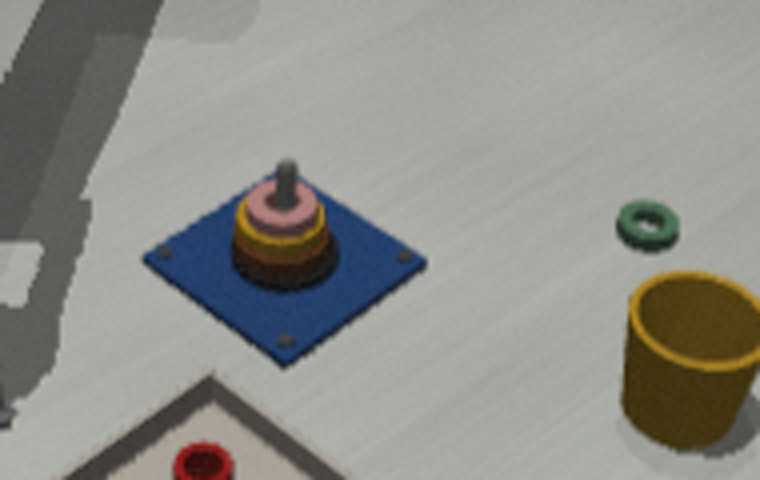

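The pink collar is stacked flat. I'm pressing, then going on to green.

Request:
arm_command([
  [-1,[0,-0.01,0.25],0],
  [-1,[0,-0.01,0.5],0],
  [-1,[0,-0.01,0.62],0],
  [-1,[0,-0.01,0.7],0],
  [-1,[0,-0.01,0.77],0],
  [-1,[0,-0.01,0.77],0],
  [-1,[0,-0.01,0.77],0],
  [-1,[0,-0.01,0.77],0],
  [-1,[0,-0.01,0.77],0],
  [-1,[0,-0.01,0.77],0],
])

```text
time: 37.22
tool_pos: [0.4164, -0.3308, 0.0677]
tool_rot: [-0.001, 1.0, 0.001, -0.001]
contact_force: [-12.2, 9.5, 25.9]
gripper_width: -0.002
grasp_force: 13.1
```

Request:
arm_command([
  [-1,[0,0,-0.25],0],
  [-1,[0,0,-0.5],0],
  [-1,[0,0,-0.75],0],
  [1,[0,0,-0.75],0],
  [1,[0,0,-0.75],0],
])

```text
time: 37.63
tool_pos: [0.418, -0.3323, 0.1799]
tool_rot: [0.003, 1.0, 0.001, 0.003]
contact_force: [-0.5, 0.0, -0.6]
gripper_width: 0.275
grasp_force: 0.0
```

Request:
arm_command([
  [1,[0.42,-0.81,0],0],
  [1,[0.42,-0.81,0],0],
  [1,[0.42,-0.81,0],0],
  [1,[0.42,-0.81,0],0],
])

```text
time: 37.97
tool_pos: [0.4796, -0.2051, 0.1741]
tool_rot: [-0.002, 1.0, 0.002, -0.001]
contact_force: [0.3, 0.5, -0.5]
gripper_width: 0.847
grasp_force: 0.0
```

Request:
arm_command([
  [1,[0.42,-0.81,0],0],
  [1,[0.42,-0.81,0],0],
  [1,[0.42,-0.81,0],0],
  [1,[0.42,-0.81,0],0],
])

```text
time: 38.3
tool_pos: [0.5426, -0.0839, 0.1744]
tool_rot: [-0.001, 1.0, 0.002, -0.001]
contact_force: [-0.9, -0.1, -1.1]
gripper_width: 1.003
grasp_force: 0.0
```

Request:
arm_command([
  [1,[0.42,-0.81,0],0],
  [1,[0.42,-0.81,0],0],
  [1,[0.42,-0.81,0],0],
  [1,[0.42,-0.81,0],0],
])

```text
time: 38.63
tool_pos: [0.6056, 0.0372, 0.1745]
tool_rot: [-0.001, 1.0, 0.002, -0.001]
contact_force: [-1.4, -0.3, 0.3]
gripper_width: 0.999
grasp_force: 0.0
```

Request:
arm_command([
  [1,[0.41,-0.81,0],0],
  [1,[0.41,-0.81,0],0],
  [1,[0.41,-0.81,0],0],
  [1,[0.41,-0.81,0],0],
  [1,[0.41,-0.81,0],0],
  [1,[0.41,-0.81,0],0],
])

```text
time: 39.13
tool_pos: [0.6657, 0.1539, 0.1745]
tool_rot: [0.001, 1.0, 0.0, -0.001]
contact_force: [0.2, -0.0, 0.3]
gripper_width: 0.997
grasp_force: 0.0
```

```bash
python3 look.py .664 .155 75 45
```

```text
39.1333 [0.6657 0.1539 0.1745] [ 6.0e-04  1.0e+00  5.0e-04 -1.2e-03] 0.9974400636597901
expect 315 184
blob (292, 160, 337, 205) c 314.1 182.2 hsv [64. 60. 71.] [0.6655 0.156  0.01  ] w mm 0.0405
0.85 [290. 159. 337. 204.] [0.6662 0.1562 0.01  ]
0.84 [540. 316. 585. 350.] [ 0.4972 -0.1113  0.01  ]
0.81 [496. 289. 571. 330.] [ 0.5275 -0.0733  0.01  ]
0.6 [508. 304. 576. 333.] [ 0.5166 -0.0847  0.01  ]
```

Request:
arm_command([
  [1,[0,-0.014,0.25],0],
  [1,[0,-0.014,0.5],0],
  [1,[0,-0.014,0.75],0],
  [1,[0,-0.014,0.98],0],
  [1,[0,-0.014,0.98],0],
  [1,[0,-0.014,0.98],0],
  [1,[0,-0.014,0.98],0],
])

```text
time: 39.82
tool_pos: [0.6677, 0.1554, 0.0313]
tool_rot: [-0.0, 1.0, -0.001, 0.001]
contact_force: [0.8, -0.2, 1.5]
gripper_width: 1.001
grasp_force: 0.0
```

Request:
arm_command([
  [-1,[0,0,0],0],
  [-1,[0,0,0],0],
  [-1,[0,0,0],0],
  [-1,[0,0,0],0],
  [-1,[0,0,0],0],
  [-1,[0,0,0],0],
  [-1,[0,0,0],0],
  [-1,[0,0,0],0],
  [-1,[0,0,0],0],
  [-1,[0,0,0],0],
  [-1,[0,0,0],0],
  [-1,[0,0,0],0],
])

```text
time: 40.82
tool_pos: [0.6681, 0.1565, 0.0316]
tool_rot: [-0.0, 1.0, -0.0, 0.002]
contact_force: [-0.6, -0.2, 5.4]
gripper_width: 0.452
grasp_force: 60.0
```

Request:
arm_command([
  [-1,[0,0,-0.25],0],
  [-1,[0,0,-0.5],0],
  [-1,[0,0,-0.75],0],
  [-1,[0,0,-0.9],0],
  [-1,[0,0,-0.9],0],
  [-1,[0,0,-0.9],0],
  [-1,[0,0,-0.9],0],
])

```text
time: 41.4
tool_pos: [0.6658, 0.1562, 0.1632]
tool_rot: [0.0, 1.0, -0.0, -0.001]
contact_force: [-0.7, -0.3, -0.3]
gripper_width: 0.449
grasp_force: 60.6
```

```bash
python3 held.py 55 95; python3 - <<'E'
from h import *
q=snap('scene')
for r in manip.search_frame(q,'collar48'):
    e=r['extent'];print(r['confidence'],np.round(e))
print([np.round(proj(q,(.525,-.062,z))) for z in (.025,.039,.053)])
E
```

```text
41.4 [0.6658 0.1562 0.1632] [ 1.e-04  1.e+00 -1.e-04 -6.e-04] 0.4489324981245943
collar box (278, 263, 77, 45) mid u 316.5
exp centre [316.7 267. ] post tip [599.2 395.2]
0.69 [330. 204. 348. 219.]
0.66 [328. 220. 352. 229.]
0.62 [442. 175. 447. 183.]
0.53 [332. 213. 350. 230.]
[array([341., 219.]), array([341., 215.]), array([341., 211.])]
```

Request:
arm_command([
  [-1,[-0.13,0.2,0],0],
  [-1,[-0.26,0.4,0],0],
  [-1,[-0.4,0.62,0],0],
  [-1,[-0.466,0.726,0],0],
  [-1,[-0.466,0.726,0],0],
])

```text
time: 41.97
tool_pos: [0.5939, 0.0446, 0.1619]
tool_rot: [0.0, 1.0, -0.002, -0.002]
contact_force: [0.2, 0.8, -0.7]
gripper_width: 0.453
grasp_force: 60.6
```

Request:
arm_command([
  [-1,[-0.13,0.2,0],0],
  [-1,[-0.26,0.4,0],0],
  [-1,[-0.4,0.62,0],0],
  [-1,[-0.466,0.726,0],0],
  [-1,[-0.466,0.726,0],0],
  [-1,[-0.466,0.726,0],0],
  [-1,[-0.466,0.726,0],0],
  [-1,[-0.466,0.726,0],0],
])

```text
time: 42.63
tool_pos: [0.5271, -0.0605, 0.1636]
tool_rot: [-0.0, 1.0, 0.001, -0.0]
contact_force: [0.2, 0.6, -0.8]
gripper_width: 0.448
grasp_force: 60.6
```

```bash
python3 held.py 55 95
```

```text
42.6333 [ 0.5271 -0.0605  0.1636] [-3.e-04  1.e+00  5.e-04 -2.e-04] 0.447992228152057
collar box (277, 239, 79, 68) mid u 316.5
exp centre [316.7 267.1] post tip [318.3 230.2]
```

View pics/held.png

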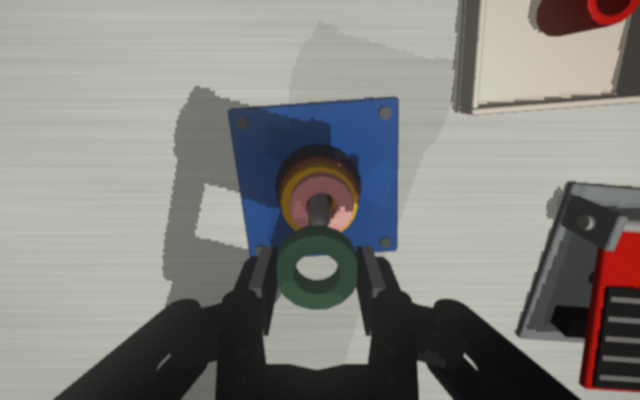

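The green collar is held level, with its bore at (317,267) and the post at (319,205). I'm lowering it.

Request:
arm_command([
  [-1,[-0.003,0.012,0],0],
  [-1,[-0.003,0.012,0.12],0],
  [-1,[-0.003,0.012,0.24],0],
  [-1,[-0.003,0.012,0.32],0],
  [-1,[-0.003,0.012,0.32],0],
  [-1,[-0.003,0.012,0.32],0],
])

```text
time: 43.18
tool_pos: [0.5262, -0.0627, 0.1151]
tool_rot: [-0.001, 1.0, 0.0, -0.0]
contact_force: [1.5, 0.5, -1.1]
gripper_width: 0.451
grasp_force: 60.8
```

Request:
arm_command([
  [-1,[0,0,0.06],0],
  [-1,[0,0,0.12],0],
  [-1,[0,0,0.15],0],
  [-1,[0,0,0.15],0],
  [-1,[0,0,0.15],0],
])

```text
time: 43.6
tool_pos: [0.5264, -0.0631, 0.093]
tool_rot: [-0.0, 1.0, -0.0, 0.0]
contact_force: [4.9, 2.2, -2.6]
gripper_width: 0.448
grasp_force: 60.7
```

Request:
arm_command([
  [-1,[0,0,0.02],0],
  [-1,[0,0,0.03],0],
  [-1,[0,0,0.03],0],
  [-1,[0,0,0.03],0],
])

```text
time: 43.93
tool_pos: [0.5267, -0.0634, 0.0915]
tool_rot: [0.0, 1.0, -0.0, 0.0]
contact_force: [-3.0, 2.1, 11.0]
gripper_width: 0.452
grasp_force: 62.2
```

Request:
arm_command([
  [1,[0,0,0],0],
  [1,[0,0,0],0],
  [1,[0,0,0],0],
  [1,[0,0,0],0],
  [1,[0,0,0],0],
  [1,[0,0,-0.2],0],
  [1,[0,0,-0.45],0],
  [1,[0,0,-0.6],0],
  [1,[0,0,-0.6],0],
])

```text
time: 44.68
tool_pos: [0.5294, -0.0643, 0.1855]
tool_rot: [0.001, 1.0, -0.0, 0.005]
contact_force: [0.7, 0.0, 0.9]
gripper_width: 1.0
grasp_force: 0.0
```

Request:
arm_command([
  [-1,[-0.37,0.9,0],0],
  [-1,[-0.37,0.9,0],0],
  [-1,[-0.37,0.9,0],0],
  [-1,[-0.37,0.9,0],0],
])

```text
time: 45.02
tool_pos: [0.4687, -0.201, 0.1782]
tool_rot: [0.0, 1.0, -0.001, -0.001]
contact_force: [0.3, -0.6, 0.2]
gripper_width: 0.454
grasp_force: 0.0
```

Request:
arm_command([
  [-1,[-0.37,0.9,0],0],
  [-1,[-0.37,0.9,0],0],
  [-1,[-0.37,0.9,0],0],
  [-1,[-0.37,0.9,0],0],
  [-1,[-0.37,0.9,0],0],
  [-1,[-0.37,0.9,0],0],
  [-1,[-0.37,0.9,0],0],
])

```text
time: 45.6
tool_pos: [0.4149, -0.3325, 0.1781]
tool_rot: [-0.001, 1.0, -0.0, -0.0]
contact_force: [-0.3, 0.1, 0.6]
gripper_width: -0.003
grasp_force: 0.0
```

```bash
python3 - <<'E'
from h import *
s=manip.state();print(s['time'],s['tool_pos'].round(4),s['tool_rot'].round(4),s['gripper_width'])
q=snap('scene')
b=cv2.resize(q['frame'][160:280,270:460],(760,480),interpolation=cv2.INTER_CUBIC)
cv2.imwrite('pics/w9.png',b[:,:,::-1])
E
```

```text
45.6 [ 0.4149 -0.3325  0.1781] [-8.e-04  1.e+00 -1.e-04 -4.e-04] -0.0028214632112535144
```

View pics/w9.png

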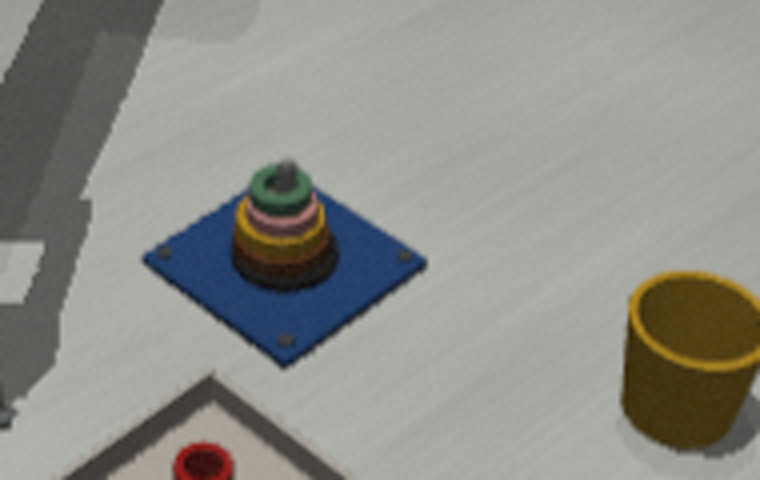

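All four collars are stacked, and the sleeve is in the tray. This is the last press.

Request:
arm_command([
  [-1,[0,-0.01,0.25],0],
  [-1,[0,-0.01,0.5],0],
  [-1,[0,-0.01,0.62],0],
  [-1,[0,-0.01,0.7],0],
  [-1,[0,-0.01,0.77],0],
  [-1,[0,-0.01,0.77],0],
  [-1,[0,-0.01,0.77],0],
  [-1,[0,-0.01,0.77],0],
  [-1,[0,-0.01,0.77],0],
  [-1,[0,-0.01,0.77],0],
])

```text
time: 46.48
tool_pos: [0.4155, -0.3307, 0.0677]
tool_rot: [-0.001, 1.0, 0.001, -0.001]
contact_force: [-11.2, 10.4, 26.1]
gripper_width: 0.004
grasp_force: 13.2
```

Request:
arm_command([
  [-1,[0,0,-0.2],0],
  [-1,[0,0,-0.4],0],
  [-1,[0,0,-0.7],0],
  [-1,[0,0,-0.9],0],
  [-1,[0,0,-0.9],0],
  [-1,[0,0,-0.9],0],
  [-1,[0,0,-0.9],0],
  [-1,[0,0,-0.9],0],
  [-1,[0,0,-0.9],0],
  [-1,[0,0,-0.9],0],
])

```text
time: 47.32
tool_pos: [0.4145, -0.331, 0.1966]
tool_rot: [-0.001, 1.0, -0.0, -0.001]
contact_force: [0.7, -0.3, 0.1]
gripper_width: 0.001
grasp_force: 0.0
```

```bash
python3 - <<'E'
from h import *
s=manip.state();print(s['time'],s['tool_pos'].round(4),s['contact_force'])
q=snap('scene')
b=cv2.resize(q['frame'][150:350,110:430],(800,500),interpolation=cv2.INTER_CUBIC)
cv2.imwrite('pics/w10.png',b[:,:,::-1])
E
```

```text
47.3167 [ 0.4145 -0.331   0.1966] [ 0.68466922 -0.25203415  0.05160063]
```

View pics/w10.png

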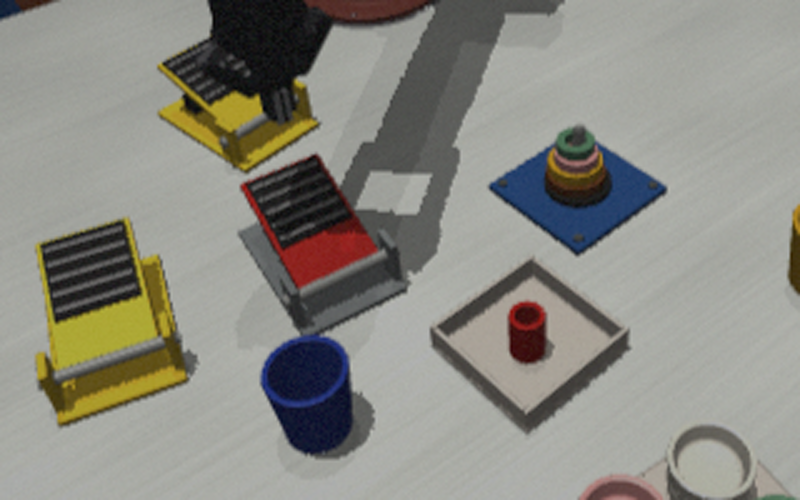

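The treadle is up, the stack is home, the sleeve is in the tray, and the gripper is clear. I'm handing in.

```bash
python3 -c "
from plant import manip
print(manip.job_done())"
```

```text
the job is handed in; nothing more can be done
None
```

I handed the job in at about 47 s: the sleeve is in the tray, the brown, yellow, pink and green collars are stacked home on the post (there was no blue one), and I pressed the treadle to its stop after each and left it up; the hand-in returned no verdict.

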